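Restock the analyser's reagent tray, each bottle in its own adapter

ROBOT

A 6-joint arm with a two-finger parallel gripper is mounted at the origin on the work surface. World frame = base frame: x ahead of the robot, y to its left, z up, the work surface at z = 0. Lengths are in m, angles in rad, forces in N, time in s.
With the tool pointing down it reaches from about 0.325 to 0.9 m from the base axis. Payload 6.1 kg.
Tool frame: the origin (TCP) lies at the very end of the fingers, on their centre line; the grasp point (between the pads) lies env.pinch_z behind it (env.pinch_z is the distance from the TCP to the grasp point, in m); z points along the fingers, y is the direction in which the jaws open and shut (so a half turn about z gives the same grasp; the last joint's range is limited). The gripper opens to 85 mm and grips with 20 to 120 N. Pads are 22 mm wide; open, the fingers measure 114 mm over their backs; the gripper's body (76 mm by 85 mm) begins 54 mm behind the grasp point. The pads swing forward as they close: fully open they stand 13 mm farther back than shut.
Start: joints at [1.099, 0.22, 1.526, -0, 1.395, -0.126], TCP at [0.212, 0.588, 0.231] pointing down, gripper open.
Joint ranges: [-2.98, 2.98], [-0.91, 2.08], [0.09, 2.57], [-1.24, 4.39], [0.2, 2.65], [-2.68, 2.68]. Speed limits (rad/s): [2.57, 2.57, 3.01, 3.14, 3.14, 3.14].

INTERFACE

Orientations are given as a rotation vector (axis times angle).
In Python, from plant import readout, get_image, hand_in, nets, env gives the robot as it stands.
- The arm moves only by the tool jog_arm, never from a script. Its argument "steps" is a list of rows, each an object of numbers: "x", "y", "z": the shift along the tool's x, y, z normalised to -1 to 1, where 1 is 300 mm; "yaw": the turn about the tool's z normalised to -1 to 1, where 1 is 45 degrees; "hand": the opening, from 0 (shut) to 1 (fully open). A call has exactly 5 rows; each row is the pose to reach, as a shift and turn from the pose commanded when the call began, along the tool's axes at that moment; what a row does not reach only later rows make up. A row lasts 1/10 s, in which the tool goes at most 50 mm and 8.59 degrees, less where a joint would pass 70% of its speed; a pose out of reach is approached as far as the arm can. A call with a number of a shift or a turn outside -1 to 1 is refused whole. A call with a gripper value outside its range is refused whole. The fingers move at their own pace and stop on an object; "force" is the grip in N (left out, the last holds). Time passes only in rows, so rows that repeat a pose let the fingers close, or fill a call up. It gives the time, the measured TCP pose, the force and the opening at its end, in the units of the state.
- readout.read_state(): the state, without advancing time (a new reading comes with each control period).
- get_image(name): name is "side" or "top"; returns a dict with "color" (480x640x3 uint8, red, green, blue), "z_map" (480x640 float32, m along the optical axis (not along the pixel's ray), 0 where there is no reading), "K" (3x3 intrinsics, pixels), "rvec" (rotation vector, rad) and "tvec" (3), from world to camera coordinates, as OpenCV has them. Camera axes: x right, y down, z forward; pixel columns grow to the right and rows downward; lengths in m; the calibration is good to about 2 mm. A picture is of the moment at which its call begins.
- hand_in(): hands the job in, once; it reports no verdict.
Trained networks look in a picture, given as the dict that the camera call returned (one of the last four; its "shot" number tells which), for a name from the list of things; names that differ only in an ending like _2 or _b are one class to them, and where a whole thing is asked for, a point or a joint stands for the part that bears it (a point fixed in the world has none). Each returns a list of dicts, best first, with "score" (0 to 1); they miss things now and then, are a little off and sometimes report something else, mostly with a low value. They report only what shows in the picture. A call takes as long as a camera call. They do not tell look-alikes from the thing itself.
- nets.find_in(target, picture): "centre" ([x, y, z] in m, in world coordinates, good to about 4 mm: the middle of the surface that is visible of it).
The state is a dict: "time": time; "joint_pos": joint angles; "qvel": joint speeds; "joint_torque": joint torques, N m; "tcp_pos": TCP position; "tcp_rot": TCP orientation; "wrist_force": force on the tool from outside, world axes, zero at the start; "moment": the same for the moment, N m; "opening": finger opening in m.
Only numpy, scipy, OpenCV 4.12 (cv2) and the standard library are available. Lean on these libraries where they do the work, as an engineer would, in place of code of your own. Each camera call takes 0.05 s, during which the arm holds its last target.

TASK

Restock the analyser's reagent tray: move all four capped bottles from the blue bottle rack into the grey adapters of the tray, each bottle into the adapter whose well is made for its size, the smallest bottle in the narrowest well and so on up to the largest in the widest. Keep the bottles upright and set each one down on the bottom of its well without dropping it; leave the glass beaker beside the racks alone.

Things in the scene. Friction and masses are not known exactly. Their poses are not given: they have to be found in the camera images.
- bottle_tiny: The smallest of four white plastic reagent bottles with black screw caps: round, 24 mm in diameter, 62 mm high to the top of its cap; the cap is 18 mm in diameter and takes the top 18 mm. Loose, 20 to 210 g. Origin at the centre of its underside, z up along its axis. At the start it stands in one of the four bays of the bottle rack (any one).
- bottle_small: The second smallest of four white plastic reagent bottles with black screw caps: round, 32 mm in diameter, 76 mm high to the top of its cap; the cap is 22 mm in diameter and takes the top 18 mm. Loose, 20 to 210 g. Origin at the centre of its underside, z up along its axis. At the start it stands in one of the four bays of the bottle rack (any one).
- bottle_medium: The second largest of four white plastic reagent bottles with black screw caps: round, 40 mm in diameter, 90 mm high to the top of its cap; the cap is 26 mm in diameter and takes the top 18 mm. Loose, 20 to 210 g. Origin at the centre of its underside, z up along its axis. At the start it stands in one of the four bays of the bottle rack (any one).
- bottle_large: The largest of four white plastic reagent bottles with black screw caps: round, 48 mm in diameter, 104 mm high to the top of its cap; the cap is 30 mm in diameter and takes the top 18 mm. Loose, 20 to 210 g. Origin at the centre of its underside, z up along its axis. At the start it stands in one of the four bays of the bottle rack (any one).
- adapter_tiny: Grey adapter block, 68 x 68 x 34 mm high, with a round well 34 mm wide and 28 mm deep, for the 24 mm bottle (smallest). Fixed in one of the four places (any) of the aluminium reagent tray: the four stand side by side at 70 mm pitch along their own y axis. Origin: centre of the block's underside, 4 mm above the bench; well floor 6 mm and mouth 34 mm above it. z up.
- adapter_small: Grey adapter block, 68 x 68 x 34 mm high, with a round well 42 mm wide and 28 mm deep, for the 32 mm bottle (second smallest). Fixed in one of the four places (any) of the aluminium reagent tray: the four stand side by side at 70 mm pitch along their own y axis. Origin: centre of the block's underside, 4 mm above the bench; well floor 6 mm and mouth 34 mm above it. z up.
- adapter_medium: Grey adapter block, 68 x 68 x 34 mm high, with a round well 50 mm wide and 28 mm deep, for the 40 mm bottle (second largest). Fixed in one of the four places (any) of the aluminium reagent tray: the four stand side by side at 70 mm pitch along their own y axis. Origin: centre of the block's underside, 4 mm above the bench; well floor 6 mm and mouth 34 mm above it. z up.
- adapter_large: Grey adapter block, 68 x 68 x 34 mm high, with a round well 58 mm wide and 28 mm deep, for the 48 mm bottle (largest). Fixed in one of the four places (any) of the aluminium reagent tray: the four stand side by side at 70 mm pitch along their own y axis. Origin: centre of the block's underside, 4 mm above the bench; well floor 6 mm and mouth 34 mm above it. z up.
- bottle_rack: Blue plastic rack, fixed on the bench: four equal square bays in a row at 70 mm pitch along its own y axis (bay centres at y = -105, -35, 35 and 105 mm), each 66 mm clear, one bottle in each. Overall 74 mm by 306 mm, walls 36 mm high and 4 mm thick, floor 4 mm thick. Origin at the centre of the underside, z up.
- beaker: Glass beaker, 68 mm in diameter (73 mm at the rim) and 90 mm high, standing loose on the bench beside the racks; a bystander. Origin at the centre of its underside.
There are look-alikes about, which are no part of the job. Leave any red look-alike of the bottle_large alone.

How it is judged:
By the outcome, as a careful person would: the job done as asked, in the order asked, and still so for the second after the job is handed in, with the robot touching nothing.
It also fails if it takes over 102 s, if anything falls off the work surface, if the arm or the gripper's body presses on something with over 40 N, if the wrist force passes 120 N, or if a joint passes its speed limit or range.

## Working session

There is one attempt and no reset: what is moved stays moved. The work goes in short steps, Python scripts to look and compute and a tool call to move; the robot and the scene stay as the last step left them, time stands still between calls to the robot, and variables do not carry over. Pictures are saved under pics/ and viewed, and the job is handed in when it is done.

Besides the shell and the picture viewer there is one more tool, called after "Request:" as name(argument=value, ...), one argument or row to a line, values as JSON. jog_arm: Moves the arm, as the interface text tells. Scaled input: -1 to 1 covers 300 mm each way for a shift and 45 degrees each way for a turn. Its arguments: {"type":"object","properties":{"steps":{"type":"array","items":{"type":"object","properties":{"x":{"type":"number"},"y":{"type":"number"},"z":{"type":"number"},"yaw":{"type":"number"},"hand":{"type":"number"}}}},"force":{"type":"number"}},"required":["steps"]}

```bash
ls; mkdir -p pics; python3 - <<'E'
from plant import readout, get_image, nets, env
import cv2
s=readout.read_state()
print(s); print(env.pinch_z, [a for a in dir(env) if a[0]!='_'])
for n in ("top","side"):
    p=get_image(n); cv2.imwrite(f"pics/{n}0.png",p["color"][:,:,::-1]); print(n,p["K"],p["rvec"],p["tvec"])
    for t in ["bottle_tiny","bottle_small","bottle_medium","bottle_large","adapter_tiny","adapter_small","adapter_medium","adapter_large","bottle_rack","beaker"]:
        print(t,[(r["centre"],r["score"]) for r in nets.find_in(t,p)])
E
```

```text
pics
{'time': 0.0, 'joint_pos': array([ 1.09887364e+00,  2.21230075e-01,  1.52763208e+00,  1.55103875e-05,
        1.39472894e+00, -1.26136462e-01]), 'qvel': array([ 0.00179339,  0.00035192,  0.00153601,  0.00107941,  0.00154243,
       -0.00089516]), 'joint_torque': array([-1.86780475e-03, -4.96914482e+01, -3.89384401e+01, -6.02453001e-04,
        1.10614893e-02, -5.33123881e-06]), 'tcp_pos': array([0.21156964, 0.58743843, 0.23018572]), 'tcp_rot': array([-5.40357942e-01, -3.09415875e+00,  2.99220406e-03]), 'wrist_force': array([-0.16265643,  0.50177143,  0.22181779]), 'moment': array([-0.01421277,  0.0190859 ,  0.02621687]), 'opening': 0.08541431807565765}
0.0187 ['MotionError', 'pinch_z']
top [[451.16383853   0.         320.88971026]
 [  0.         451.16383853 235.87841601]
 [  0.           0.           1.        ]] [ 2.18959549 -2.1604929   0.06272964] [0.08103118 0.60557794 0.82115624]
bottle_tiny [([0.6449, -0.0331, 0.0583], 0.43)]
bottle_small [([0.6351, 0.0376, 0.0568], 0.56)]
bottle_medium [([0.6217, 0.1719, 0.0719], 0.62)]
bottle_large [([0.6288, 0.1065, 0.09], 0.97), ([0.7
[... 632 characters left out ...]
42570977  1.23639828] [0.53247402 0.19612015 0.4648117 ]
bottle_tiny [([0.6496, -0.0273, 0.0395], 0.84)]
bottle_small [([0.6322, 0.0476, 0.0487], 0.61)]
bottle_medium [([0.6129, 0.1944, 0.061], 0.79)]
bottle_large [([0.5205, 0.245, 0.0657], 0.92), ([0.6235, 0.1224, 0.0731], 0.89), ([0.7382, 0.2253, 0.0726], 0.87), ([0.7409, 0.0818, 0.0592], 0.71), ([0.6728, 0.2907, 0.0702], 0.62)]
adapter_tiny [([0.4818, 0.091, 0.037], 0.59)]
adapter_small [([0.4555, -0.1394, 0.0395], 0.6)]
adapter_medium [([0.4675, -0.075, 0.0338], 0.78), ([0.5564, 0.3554, 0.0591], 0.21)]
adapter_large [([0.4787, -0.0031, 0.029], 0.94)]
bottle_rack [([0.6191, 0.0956, 0.0233], 0.87)]
beaker [([0.5569, 0.3571, 0.0575], 0.66)]
```

View pics/top0.png

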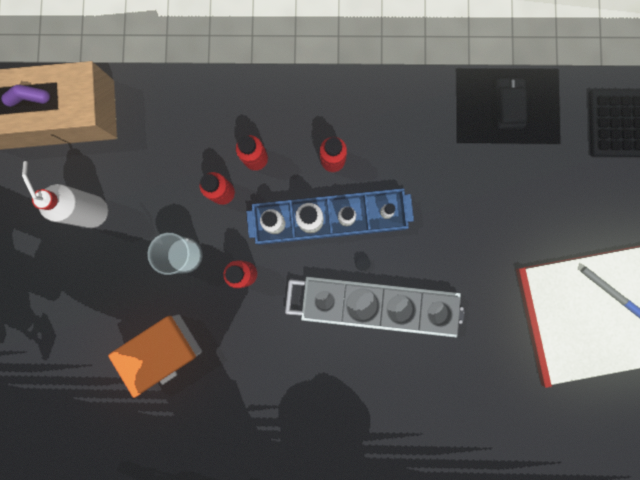

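View pics/side0.png

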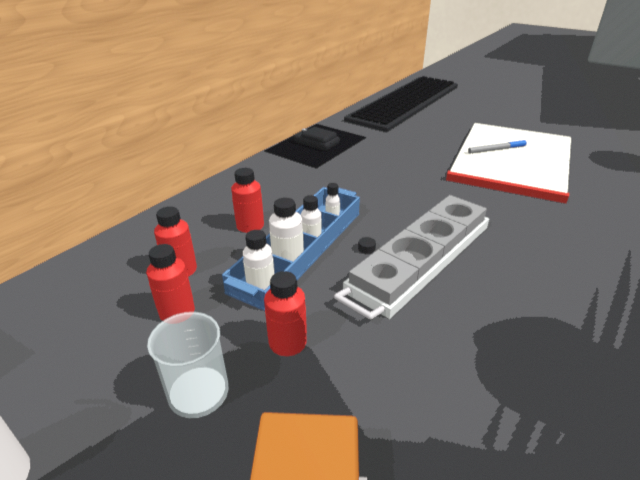

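The top view shows the rack at about (250–410, 190–240). From left to right it holds medium, large, small and tiny. Four red look-alikes stand around it. The tray is at about (300–460, 280–335), with adapters from left to right: tiny, large, medium, and small by elimination. Next I'll measure precisely from the depth maps.

```bash
cat > h.py <<'E'
import numpy as np, cv2
from scipy.spatial.transform import Rotation as R
def cloud(p):
    z=p["z_map"]; K=p["K"]; v,u=np.mgrid[0:480,0:640]
    c=np.stack([(u-K[0,2])/K[0,0]*z,(v-K[1,2])/K[1,1]*z,z],-1)
    M=cv2.Rodrigues(np.asarray(p["rvec"],float))[0]
    w=(c-np.asarray(p["tvec"]).ravel())@M
    w[z<=0]=np.nan
    return w
def circ(pts):
    A=np.c_[2*pts,np.ones(len(pts))]; s=np.linalg.lstsq(A,(pts**2).sum(1),rcond=None)[0]
    return s[:2],np.sqrt(s[2]+s[0]**2+s[1]**2)
E
cat > m1.py <<'E'
from plant import *
from h import *
caps={"tiny":(.645,-.033),"small":(.635,.038),"large":(.629,.107),"medium":(.62,.173)}
for n in ("top","side"):
    p=get_image(n); w=cloud(p); col=p["color"].astype(int)
    fl=w[(abs(w[...,2])<.03)&(w[...,0]>.3)&(w[...,0]<.8)&(abs(w[...,1])<.3)]
    print(n,"bench z",np.median(fl[:,2]))
    for k,c in caps.items():
        d=np.hypot(w[...,0]-c[0],w[...,1]-c[1])<.035
        m=d&(w[...,2]>.05)&(col.max(2)<75)
        if m.sum()<5: print(k,m.sum());continue
        q=w[m]; top=np.percentile(q[:,2],90); t=q[q[:,2]>top-.005]
        (cx,cy),r=cv2.minEnclosingCircle(t[:,:2].astype(np.float32)*1000)
        print(k,"top",top.round(4),"mean",t.mean(0).round(4),"enc",round(cx),round(cy),round(r,1),len(t), "capdia~",(np.ptp(t[:,:2],axis=0)*1000).round(1))
    m=(abs(w[...,2]-.038)<.006)&(w[...,0]>.40)&(w[...,0]<.53)&(w[...,1]>-.19)&(w[...,1]<.14)
    q=w[m]; (c,s,a)=cv2.minAreaRect((q[:,:2]*1000).astype(np.float32)); print("tray",c,s,a,np.median(q[:,2]),len(q))
    # raster hole fit
    img=np.zeros((260,680),np.uint8); ij=((q[:,:2]-[.40,-.19])*2000).astype(int); 
    for i,j in ij: cv2.circle(img,(int(j),int(i)),3,255,-1)
    cs,h=cv2.findContours(img,cv2.RETR_CCOMP,cv2.CHAIN_APPROX_NONE)
    for cc,hh in zip(cs,h[0]):
        if hh[3]>=0 and cv2.contourArea(cc)>800:
            pc=cc[:,0,::-1]/2000+[.40,-.19]; ce,r=circ(pc); print(" hole",ce.round(4),"dia",round(2000*r+3,1))
    cv2.imwrite(f"pics/tray_{n}.png",img)
    # rack rim
    b=(col[...,2]>col[...,0]+25)&(w[...,2]>.028)&(w[...,2]<.046)&(w[...,0]>.55)&(w[...,0]<.72)&(w[...,1]>-.15)&(w[...,1]<.27)
    q=w[b]; print("rack",cv2.minAreaRect((q[:,:2]*1000).astype(np.float32)),np.median(q[:,2]),len(q))
E
python3 m1.py
```

```text
top bench z 8.21555840555352e-05
tiny top 0.0674 mean [ 0.6526 -0.0333  0.0657] enc 653 -33 8.3 68 capdia~ [14.6 16.3]
small top 0.0815 mean [0.6412 0.0427 0.0798] enc 641 43 9.8 99 capdia~ [18.  17.7]
large top 0.1095 mean [0.6344 0.1098 0.1078] enc 635 110 13.7 200 capdia~ [26. 27.]
medium top 0.0956 mean [0.6286 0.1779 0.0937] enc 628 178 12.0 148 capdia~ [22.7 22.6]
tray (475.5971984863281, -22.586196899414062) (278.2070617675781, 68.2048110961914) 84.7105484008789 0.037705615989147415 3697
 hole [0.4853 0.0819] dia 35.7
 hole [0.4789 0.0122] dia 59.5
 hole [ 0.4725 -0.0572] dia 51.5
 hole [ 0.4659 -0.1267] dia 43.6
rack ((642.0318603515625, 74.49168395996094), (74.2198486328125, 306.1656188964844), 6.580533981323242) 0.035550377711878585 1515
side bench z -0.000977677306409413
tiny top 0.0652 mean [ 0.6507 -0.0296  0.0639] enc 652 -30 9.3 64 capdia~ [18.2 17.4]
small top 0.0792 mean [0.6394 0.0471 0.078 ] enc 641 46 11.1 101 capdia~ [21.5 20.5]
large top 0.1073 mean [0.6324 0.1146 0.1063] enc 634 113 15.9 222 capdia~ [29.2 29.3]
medium top 0.0935 mean [0.6255 0.1828 0.0923] enc 627 181 13.2 202 capdia~ [24.7 24.8]
tray (474.6495056152344, -21.209625244140625) (281.1585693359375, 69.84320068359375) 84.77198791503906 0.03666568940588091 3710
 hole [0.4835 0.0845] dia 36.2
 hole [0.4769 0.0148] dia 60.2
 hole [ 0.4706 -0.0547] dia 53.2
 hole [ 0.4629 -0.124 ] dia 46.2
rack ((640.7152099609375, 76.02654266357422), (75.81694793701172, 307.44915771484375), 6.337626934051514) 0.03410670436772671 1504
```

```bash
python3 - <<'E'
from scipy.spatial.transform import Rotation as R
print(R.from_rotvec([-5.40357942e-01, -3.09415875e+00,  2.99220406e-03]).as_matrix().round(4))
E
```

```text
[[-9.408e-01  3.389e-01 -9.000e-04]
 [ 3.389e-01  9.408e-01 -1.800e-03]
 [ 3.000e-04 -2.000e-03 -1.000e+00]]
```

Request:
jog_arm(
  steps=[
    {"x":-0.68,"y":-0.47,"z":0,"yaw":0.95,"hand":1},
    {"x":-0.68,"y":-0.47,"z":0,"yaw":0.95,"hand":1},
    {"x":-0.68,"y":-0.47,"z":0,"yaw":0.95,"hand":1},
    {"x":-0.68,"y":-0.47,"z":0,"yaw":0.95,"hand":1},
    {"x":-0.68,"y":-0.47,"z":0,"yaw":0.95,"hand":1},
  ],
  force=40,
)

```text
time: 1.7
tcp_pos: [0.3568, 0.3845, 0.2315]
tcp_rot: [1.639, 2.68, 0.001]
wrist_force: [0.7, 0.8, 0.3]
opening: 0.0855
```

```bash
cat > go.py <<'E'
import sys
from plant import readout
from h import *
s=readout.read_state(); M=R.from_rotvec(s["tcp_rot"]).as_matrix(); p=s["tcp_pos"]
yd=np.degrees(np.arctan2(M[1,1],M[0,1]))
x,y,z=map(float,sys.argv[1:4]); ya=float(sys.argv[4]) if len(sys.argv)>4 else 6.5
d=M.T@(np.array([x,y,z])-p)
print("t",round(s["time"],2),"p",p.round(4),"tooly deg",yd.round(2),"tilt",M[2].round(4),"F",s["wrist_force"].round(1),"open",round(s["opening"],4),"q",s["joint_pos"].round(2))
print("norm xyz",(d/.3).round(4),"dist",np.linalg.norm(d).round(4),"yaw",round(-((ya-yd+180)%360-180)/45,3))
E
python3 go.py .652 -.0315 .22
```

```text
t 1.7 p [0.3568 0.3845 0.2315] tooly deg 27.1 tilt [ 0.e+00  7.e-04 -1.e+00] F [0.7 0.8 0.3] open 0.0855 q [ 0.67 -0.02  1.79 -0.    1.38  0.2 ]
norm xyz [-1.6827  0.2441  0.0385] dist 0.5102 yaw 0.458
```

Request:
jog_arm(
  steps=[
    {"x":-0.9,"y":0.13,"z":0.02,"yaw":0.458,"hand":1},
    {"x":-0.9,"y":0.13,"z":0.02,"yaw":0.458,"hand":1},
    {"x":-0.9,"y":0.13,"z":0.02,"yaw":0.458,"hand":1},
    {"x":-0.9,"y":0.13,"z":0.02,"yaw":0.458,"hand":1},
    {"x":-0.9,"y":0.13,"z":0.02,"yaw":0.458,"hand":1},
  ],
)

```text
time: 2.2
tcp_pos: [0.5026, 0.1813, 0.2261]
tcp_rot: [2.085, 2.349, 0.001]
wrist_force: [0.8, 0.7, -0.0]
opening: 0.0854
```

```bash
python3 go.py .652 -.0315 .22
```

```text
t 2.2 p [0.5026 0.1813 0.2261] tooly deg 6.82 tilt [ 2.e-04  9.e-04 -1.e+00] F [ 0.8  0.7 -0. ] open 0.0854 q [0.2  0.01 1.77 0.   1.37 0.08]
norm xyz [-0.7634  0.4101  0.0207] dist 0.2601 yaw 0.007
```

Request:
jog_arm(
  steps=[
    {"x":-0.763,"y":0.41,"z":0.02,"yaw":0.007,"hand":1},
    {"x":-0.763,"y":0.41,"z":0.02,"yaw":0.007,"hand":1},
    {"x":-0.763,"y":0.41,"z":0.02,"yaw":0.007,"hand":1},
    {"x":-0.763,"y":0.41,"z":0.02,"yaw":0.007,"hand":1},
    {"x":-0.763,"y":0.41,"z":0.02,"yaw":0.007,"hand":1},
  ],
)

```text
time: 2.7
tcp_pos: [0.6463, -0.0233, 0.2201]
tcp_rot: [2.092, 2.344, 0.001]
wrist_force: [0.2, 0.1, 0.6]
opening: 0.0855
```

```bash
python3 go.py .652 -.0315 .12; python3 - <<'E'
from plant import *
from h import *
import pickle
for n in ("top","side"):
    p=get_image(n); cv2.imwrite(f"pics/{n}1.png",p["color"][:,:,::-1]); pickle.dump(p,open(f"{n}1.pkl","wb"))
E
```

```text
t 2.7 p [ 0.6463 -0.0233  0.2201] tooly deg 6.5 tilt [ 0.e+00  4.e-04 -1.e+00] F [0.2 0.1 0.6] open 0.0855 q [-0.16  0.28  1.48  0.    1.38 -0.27]
norm xyz [-0.0292  0.0157  0.3337] dist 0.1006 yaw -0.0
```

View pics/side1.png

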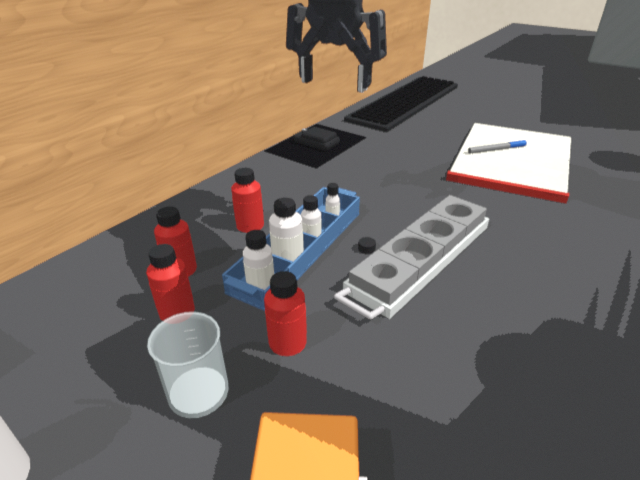

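The side view shows the open gripper above the rack, with its fingertips at about (306, 80) and (364, 88). The rack contents look unchanged.

```bash
python3 - <<'E'
import pickle
from h import *
from scipy import ndimage
for n in ("side","top"):
    p=pickle.load(open(f"{n}1.pkl","rb")); w=cloud(p)
    m=(w[...,2]>.18)&(w[...,2]<.27)&(abs(w[...,0]-.65)<.09)&(abs(w[...,1]+.025)<.06)
    l,k=ndimage.label(m)
    for i in range(1,k+1):
        q=w[l==i]
        if len(q)<30: continue
        v,u=np.where(l==i); print(n,len(q),"px",u.mean().round(),v.mean().round(),"min",q.min(0).round(4),"max",q.max(0).round(4)," z1%",np.percentile(q[:,2],1).round(4))
        for a in np.arange(.2,.27,.01):
            r=q[(q[:,2]>a)&(q[:,2]<a+.01)]
            if len(r): print("   ",a.round(2),len(r),r.min(0).round(3),r.max(0).round(3))
E
```

```text
side 366 px 306.0 68.0 min [ 0.6901 -0.0365  0.2319] max [ 0.7056 -0.0106  0.27  ]  z1% 0.2327
    0.23 60 [ 0.69  -0.036  0.232] [ 0.702 -0.012  0.24 ]
    0.24 95 [ 0.69  -0.036  0.24 ] [ 0.705 -0.012  0.25 ]
    0.25 100 [ 0.69  -0.037  0.25 ] [ 0.704 -0.011  0.26 ]
    0.26 111 [ 0.69  -0.035  0.26 ] [ 0.706 -0.011  0.27 ]
side 370 px 364.0 77.0 min [ 0.5921 -0.0431  0.2314] max [ 0.6063 -0.0202  0.2699]  z1% 0.2321
    0.23 55 [ 0.594 -0.043  0.231] [ 0.606 -0.02   0.24 ]
    0.24 104 [ 0.592 -0.042  0.24 ] [ 0.606 -0.022  0.25 ]
    0.25 103 [ 0.593 -0.042  0.25 ] [ 0.606 -0.02   0.26 ]
    0.26 108 [ 0.593 -0.043  0.26 ] [ 0.606 -0.021  0.27 ]
```

Request:
jog_arm(
  steps=[
    {"x":-0.029,"y":0.016,"z":0.1,"hand":0.3},
    {"x":-0.029,"y":0.016,"z":0.1,"hand":0.3},
    {"x":-0.029,"y":0.016,"z":0.1,"hand":0.3},
    {"x":-0.029,"y":0.016,"z":0.1,"hand":0.3},
    {"x":-0.029,"y":0.016,"z":0.1,"hand":0.3},
  ],
)

```text
schema error: expected keys x, y, z, yaw, hand
```

```bash
python3 go.py .652 -.0315 .12; python3 - <<'E'
from plant import *
from h import *
from scipy import ndimage
for n in ("side","top"):
    p=get_image(n); w=cloud(p); cv2.imwrite(f"pics/{n}2.png",p["color"][:,:,::-1])
    m=(w[...,2]>.15)&(w[...,2]<.25)&(abs(w[...,0]-.65)<.09)&(abs(w[...,1]+.025)<.06)
    l,k=ndimage.label(m)
    for i in range(1,k+1):
        q=w[l==i]
        if len(q)<30: continue
        v,u=np.where(l==i); print(n,len(q),"px",u.mean().round(),v.mean().round()," z1%",np.percentile(q[:,2],1).round(4))
        for a in np.arange(.17,.25,.01):
            r=q[(q[:,2]>a)&(q[:,2]<a+.01)]
            if len(r): print("   ",a.round(2),len(r),r.min(0).round(3),r.max(0).round(3))
E
```

```text
t 2.8 p [ 0.6474 -0.0273  0.2189] tooly deg 6.2 tilt [-2.e-03 -1.e-04 -1.e+00] F [-1.4 -0.4 -0.6] open 0.0853 q [-0.16  0.28  1.48 -0.    1.38 -0.27]
norm xyz [-0.015   0.0136  0.3297] dist 0.0991 yaw -0.007
side 166 px 306.0 76.0  z1% 0.2313
    0.23 70 [ 0.688 -0.033  0.231] [ 0.703 -0.008  0.24 ]
    0.24 96 [ 0.688 -0.033  0.24 ] [ 0.703 -0.008  0.25 ]
side 158 px 363.0 86.0  z1% 0.231
    0.23 54 [ 0.593 -0.039  0.23 ] [ 0.604 -0.019  0.24 ]
    0.24 104 [ 0.59 -0.04  0.24] [ 0.604 -0.018  0.25 ]
```

The TCP is confirmed as the shut fingertip position: the open tips sit about 12.5 mm above it. Camera and robot frames agree within about 2 mm, so I'll descend over the tiny bottle.

Request:
jog_arm(
  steps=[
    {"x":-0.02,"y":0.014,"z":0.17,"yaw":0,"hand":1},
    {"x":-0.02,"y":0.014,"z":0.33,"yaw":0,"hand":1},
    {"x":-0.02,"y":0.014,"z":0.4,"yaw":0,"hand":1},
    {"x":-0.02,"y":0.014,"z":0.4,"yaw":0,"hand":1},
    {"x":-0.02,"y":0.014,"z":0.4,"yaw":0,"hand":1},
  ],
)

```text
time: 3.4
tcp_pos: [0.6502, -0.0258, 0.101]
tcp_rot: [2.09, 2.345, 0.001]
wrist_force: [0.6, -0.7, 0.9]
opening: 0.0852
```

```bash
python3 go.py .652 -.0315 .038; python3 - <<'E'
from plant import *
from h import *
for n in ("side","top"):
    p=get_image(n); w=cloud(p); cv2.imwrite(f"pics/{n}3.png",p["color"][:,:,::-1])
E
python3 go.py .652 -.0315 .038
```

```text
t 3.4 p [ 0.6502 -0.0258  0.101 ] tooly deg 6.59 tilt [ 0.e+00  5.e-04 -1.e+00] F [ 0.6 -0.7  0.9] open 0.0852 q [-0.16  0.4   1.56  0.    1.18 -0.28]
norm xyz [-0.0197  0.0036  0.21  ] dist 0.0633 yaw 0.002
t 3.5 p [ 0.6519 -0.0264  0.1031] tooly deg 6.57 tilt [-0.0012  0.0045 -1.    ] F [0.8 0.6 0.5] open 0.0857 q [-0.16  0.39  1.56  0.    1.18 -0.28]
norm xyz [-0.0166 -0.0027  0.2171] dist 0.0653 yaw 0.002
```

View pics/side3.png

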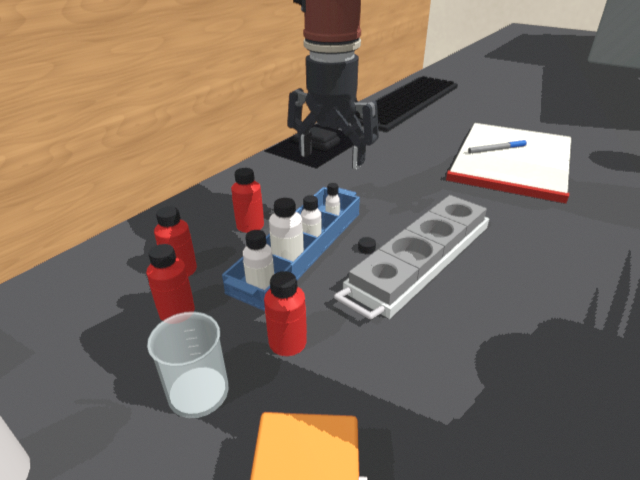

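The fingers straddle the rack row above the tiny bottle's cap at about (333, 190). I'll descend and close.

Request:
jog_arm(
  steps=[
    {"x":-0.013,"y":0,"z":0.08,"yaw":0,"hand":1},
    {"x":-0.013,"y":0,"z":0.15,"yaw":0,"hand":1},
    {"x":-0.013,"y":0,"z":0.21,"yaw":0,"hand":1},
    {"x":-0.013,"y":0,"z":0.21,"yaw":0,"hand":0.8},
    {"x":-0.013,"y":0,"z":0.21,"yaw":0,"hand":0.5},
  ],
)

```text
time: 4.0
tcp_pos: [0.6511, -0.0307, 0.0379]
tcp_rot: [2.091, 2.344, 0.001]
wrist_force: [0.0, 0.1, 0.6]
opening: 0.059
```

```bash
python3 go.py .652 -.0315 .038; python3 - <<'E'
from plant import *
from h import *
for n in ("side",):
    p=get_image(n); w=cloud(p); cv2.imwrite(f"pics/{n}4.png",cv2.resize(p["color"][100:300,200:460,::-1],None,fx=3,fy=3))
E
python3 go.py .652 -.0315 .038
```

```text
t 4.0 p [ 0.6511 -0.0307  0.0379] tooly deg 6.52 tilt [-2.e-04  9.e-04 -1.e+00] F [0.  0.1 0.6] open 0.059 q [-0.17  0.48  1.59  0.    1.08 -0.28]
norm xyz [-0.003   0.0025 -0.0003] dist 0.0012 yaw 0.0
t 4.05 p [ 0.6517 -0.0309  0.0386] tooly deg 6.52 tilt [-6.0e-04  2.1e-03 -1.0e+00] F [-0.2  1.2 -0. ] open 0.0518 q [-0.17  0.48  1.59 -0.    1.08 -0.28]
norm xyz [-0.0022  0.0007  0.0019] dist 0.0009 yaw 0.0
```

View pics/side4.png

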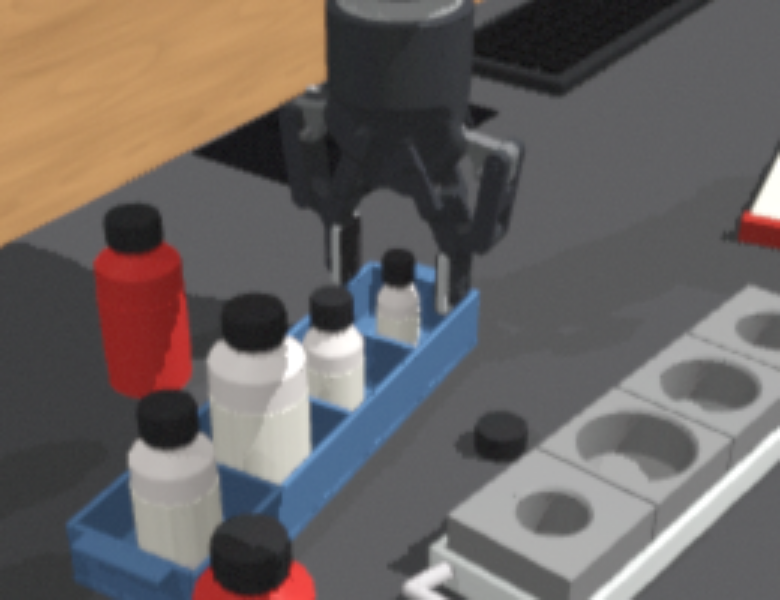

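The fingers straddle the tiny bottle just above the rim, with the cap at about (398, 268) in the crop midway between the pads. Closing.

Request:
jog_arm(
  steps=[
    {"x":0,"y":0,"z":0,"yaw":0,"hand":0},
    {"x":0,"y":0,"z":0,"yaw":0,"hand":0},
    {"x":0,"y":0,"z":0,"yaw":0,"hand":0},
    {"x":0,"y":0,"z":0,"yaw":0,"hand":0},
    {"x":0,"y":0,"z":0,"yaw":0,"hand":0},
  ],
  force=40,
)

```text
time: 4.55
tcp_pos: [0.6518, -0.0309, 0.0384]
tcp_rot: [2.09, 2.342, 0.002]
wrist_force: [0.2, 0.8, 6.1]
opening: 0.0178
```

Request:
jog_arm(
  steps=[
    {"x":0,"y":0,"z":-0.03,"yaw":0,"hand":0},
    {"x":0,"y":0,"z":-0.1,"yaw":0,"hand":0},
    {"x":0,"y":0,"z":-0.2,"yaw":0,"hand":0},
    {"x":0,"y":0,"z":-0.3,"yaw":0,"hand":0},
    {"x":0,"y":0,"z":-0.3,"yaw":0,"hand":0},
  ],
)

```text
time: 5.05
tcp_pos: [0.6536, -0.0313, 0.1328]
tcp_rot: [2.087, 2.339, 0.007]
wrist_force: [0.9, -0.3, 1.1]
opening: 0.018
```

```bash
python3 go.py .4844 .0832 .13; python3 - <<'E'
from plant import *
from h import *
for n in ("side",):
    p=get_image(n); w=cloud(p); cv2.imwrite(f"pics/{n}5.png",cv2.resize(p["color"][60:260,200:460,::-1],None,fx=3,fy=3))
E
python3 go.py .4844 .0832 .13
```

```text
t 5.05 p [ 0.6536 -0.0313  0.1328] tooly deg 6.52 tilt [-0.0023  0.0078 -1.    ] F [ 0.9 -0.3  1.1] open 0.018 q [-0.17  0.36  1.54 -0.    1.23 -0.28]
norm xyz [ 0.4432 -0.517   0.0042] dist 0.2043 yaw 0.0
t 5.1 p [ 0.6522 -0.0311  0.1301] tooly deg 6.51 tilt [-0.0014  0.0046 -1.    ] F [ 0.5 -0.  -0.4] open 0.0175 q [-0.17  0.37  1.54 -0.    1.23 -0.28]
norm xyz [ 0.4419 -0.5126 -0.0025] dist 0.203 yaw 0.0
```

View pics/side5.png

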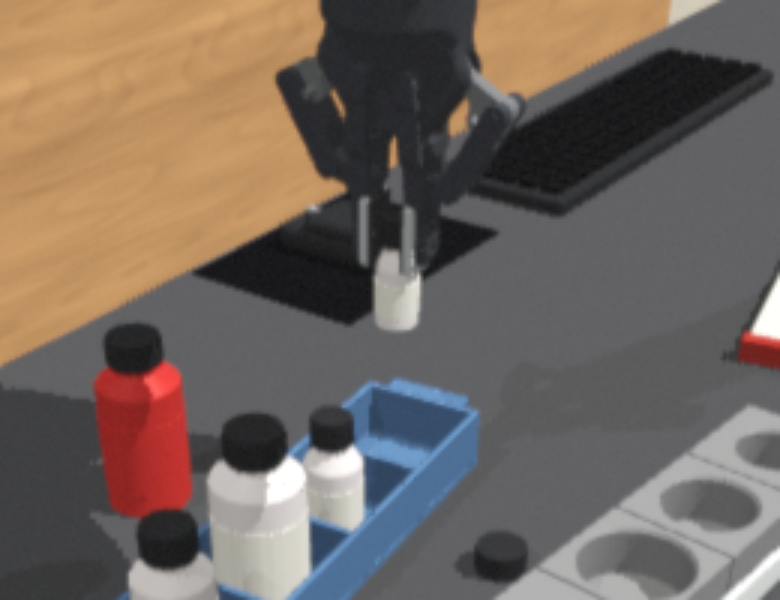

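The tiny bottle hangs upright in the pads, cap gripped at an opening of 17.8 mm and its base at about (397, 322) in the crop. Moving it over adapter_tiny.

Request:
jog_arm(
  steps=[
    {"x":0.1,"y":-0.116,"z":0,"yaw":0,"hand":0},
    {"x":0.21,"y":-0.243,"z":0,"yaw":0,"hand":0},
    {"x":0.32,"y":-0.37,"z":0,"yaw":0,"hand":0},
    {"x":0.41,"y":-0.475,"z":0,"yaw":0,"hand":0},
    {"x":0.443,"y":-0.513,"z":0,"yaw":0,"hand":0},
  ],
)

```text
time: 5.6
tcp_pos: [0.4777, 0.0855, 0.1247]
tcp_rot: [-2.086, -2.342, 0.006]
wrist_force: [0.4, 0.1, -1.1]
opening: 0.0178
```

Request:
jog_arm(
  steps=[
    {"x":0,"y":0,"z":0.05,"yaw":0,"hand":0},
    {"x":0,"y":0,"z":0.1,"yaw":0,"hand":0},
    {"x":0,"y":0,"z":0.13,"yaw":0,"hand":0},
    {"x":0,"y":0,"z":0.13,"yaw":0,"hand":0},
    {"x":0,"y":0,"z":0.13,"yaw":0,"hand":0},
  ],
)

```text
time: 6.1
tcp_pos: [0.4826, 0.0836, 0.0878]
tcp_rot: [-2.092, -2.343, 0.001]
wrist_force: [0.0, -0.1, 0.4]
opening: 0.0176
```

```bash
python3 go.py .4844 .0832 .0445; python3 - <<'E'
from plant import *
from h import *
for n in ("side","top"):
    p=get_image(n); w=cloud(p); c=p["color"].astype(int)
    m=(w[...,2]>.05)&(w[...,2]<.085)&(np.hypot(w[...,0]-.484,w[...,1]-.083)<.03)&(c.min(2)>110)
    q=w[m]; 
    if len(q): print(n,len(q),q.min(0),q.max(0))
    im=p["color"][200:360,300:500] if n=="side" else p["color"][220:360,260:480]
    cv2.imwrite(f"pics/{n}6.png",cv2.resize(im[:,:,::-1],None,fx=3,fy=3))
E
python3 go.py .4844 .0832 .0445
```

```text
t 6.1 p [0.4826 0.0836 0.0878] tooly deg 6.49 tilt [ 0.    -0.001 -1.   ] F [ 0.  -0.1  0.4] open 0.0176 q [ 0.01  0.06  2.   -0.    1.09 -0.1 ]
norm xyz [-0.0019  0.0059  0.1442] dist 0.0433 yaw -0.0
side 342 [0.47081178 0.07790523 0.05216114] [0.49469938 0.09649415 0.08492126]
t 6.2 p [0.4833 0.0836 0.0886] tooly deg 6.49 tilt [-2.e-04  9.e-04 -1.e+00] F [ 0.4 -0.1  0.3] open 0.0175 q [ 0.01  0.05  2.   -0.    1.09 -0.1 ]
norm xyz [-0.0017  0.0034  0.1469] dist 0.0441 yaw -0.0
```

View pics/side6.png

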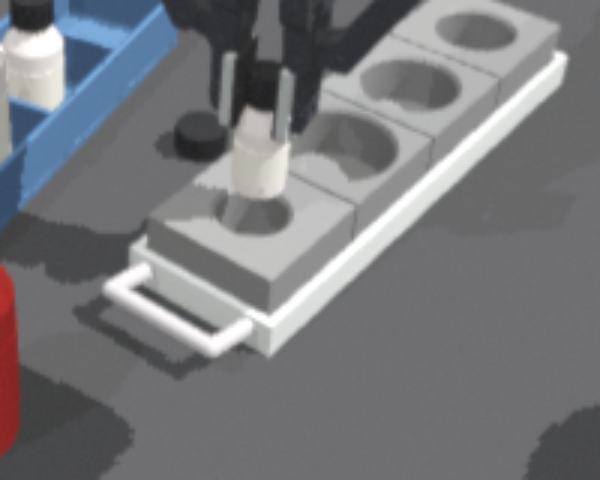

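The bottle's base is over the narrow well. In the side camera its centre is at (0.4827, 0.0845) and the well is at (0.4835, 0.0845), so I'll lower it gently.

Request:
jog_arm(
  steps=[
    {"x":0,"y":0.003,"z":0.05,"yaw":0,"hand":0},
    {"x":0,"y":0.003,"z":0.1,"yaw":0,"hand":0},
    {"x":0,"y":0.003,"z":0.128,"yaw":0,"hand":0},
    {"x":0,"y":0.003,"z":0.136,"yaw":0,"hand":0},
    {"x":0,"y":0.003,"z":0.14,"yaw":0,"hand":0},
  ],
)

```text
time: 6.7
tcp_pos: [0.4838, 0.0839, 0.0462]
tcp_rot: [2.092, 2.344, 0.0]
wrist_force: [0.2, -0.8, -0.4]
opening: 0.0176
```

Request:
jog_arm(
  steps=[
    {"x":0,"y":0,"z":0.002,"yaw":0,"hand":0},
    {"x":0,"y":0,"z":0.003,"yaw":0,"hand":0},
    {"x":0,"y":0,"z":0.004,"yaw":0,"hand":0},
    {"x":0,"y":0,"z":0.005,"yaw":0,"hand":0},
    {"x":0,"y":0,"z":0.006,"yaw":0,"hand":0},
  ],
)

```text
time: 7.2
tcp_pos: [0.4837, 0.084, 0.0445]
tcp_rot: [2.091, 2.344, 0.001]
wrist_force: [-0.3, 0.7, 3.7]
opening: 0.0178
```

```bash
python3 go.py .4844 .0832 .0445
```

```text
t 7.2 p [0.4837 0.084  0.0445] tooly deg 6.51 tilt [ 0.e+00  5.e-04 -1.e+00] F [-0.3  0.7  3.7] open 0.0178 q [ 0.01  0.13  2.02  0.    1.   -0.1 ]
norm xyz [-0.0028  0.0019  0.    ] dist 0.001 yaw 0.0
```

A 3.7 N upward force appears exactly at the expected depth, so the bottle is seated. I'll release and lift.

Request:
jog_arm(
  steps=[
    {"x":0,"y":0,"z":0,"yaw":0,"hand":0.3},
    {"x":0,"y":0,"z":0,"yaw":0,"hand":0.5},
    {"x":0,"y":0,"z":0,"yaw":0,"hand":0.8},
    {"x":0,"y":0,"z":0,"yaw":0,"hand":1},
    {"x":0,"y":0,"z":0,"yaw":0,"hand":1},
  ],
)

```text
time: 7.7
tcp_pos: [0.4835, 0.0839, 0.0442]
tcp_rot: [-2.092, -2.344, 0.0]
wrist_force: [-0.1, -0.3, 0.6]
opening: 0.0819
```

Request:
jog_arm(
  steps=[
    {"x":0,"y":0,"z":-0.05,"yaw":0,"hand":1},
    {"x":0,"y":0,"z":-0.2,"yaw":0,"hand":1},
    {"x":0,"y":0,"z":-0.36,"yaw":0,"hand":1},
    {"x":0,"y":0,"z":-0.42,"yaw":0,"hand":1},
    {"x":0,"y":0,"z":-0.42,"yaw":0,"hand":1},
  ],
)

```text
time: 8.2
tcp_pos: [0.4862, 0.084, 0.1744]
tcp_rot: [2.088, 2.34, 0.008]
wrist_force: [0.4, -0.3, -0.1]
opening: 0.0851
```

```bash
cat > look.py <<'E'
import sys
from plant import *
from h import *
tag=sys.argv[1]
out=[]
for n in ("side","top"):
    p=get_image(n); im=p["color"][150:350,220:500] if n=="side" else p["color"][170:350,230:480]
    out.append(cv2.resize(im[:,:,::-1],(390,int(390*im.shape[0]/im.shape[1]))))
    w=cloud(p); col=p["color"].astype(int)
    for k,c in {"tiny":(.4844,.0832),"large":(.4779,.0135),"medium":(.4716,-.056),"small":(.4644,-.1254),"Rsmall":(.641,.0445),"Rlarge":(.634,.1115),"Rmedium":(.628,.1795)}.items():
        m=(np.hypot(w[...,0]-c[0],w[...,1]-c[1])<.03)&(w[...,2]>.05)&(w[...,2]<.125)&(col.max(2)<75)
        if m.sum()<15: continue
        q=w[m]; top=np.percentile(q[:,2],90); t=q[q[:,2]>top-.005]
        (cx,cy),r=cv2.minEnclosingCircle(t[:,:2].astype(np.float32)*1000)
        print(n,k,"top",top.round(4),"c",round(cx,1),round(cy,1),"r",round(r,1))
H=max(o.shape[0] for o in out); cv2.imwrite(f"pics/look_{tag}.png",np.hstack([cv2.copyMakeBorder(o,0,H-o.shape[0],0,10,0) for o in out]))
E
python3 look.py a; python3 go.py .641 .0445 .13
```

```text
side tiny top 0.0712 c 483.2 85.1 r 8.5
side Rsmall top 0.0793 c 640.5 46.3 r 11.0
side Rlarge top 0.1074 c 633.6 112.6 r 15.1
side Rmedium top 0.0934 c 626.6 181.6 r 13.2
top Rsmall top 0.0816 c 641.5 42.6 r 10.0
top Rlarge top 0.1092 c 634.6 110.5 r 14.1
top Rmedium top 0.0951 c 628.3 178.2 r 12.2
t 8.3 p [0.4834 0.0839 0.1701] tooly deg 6.51 tilt [-1.e-04  4.e-04 -1.e+00] F [ 0.2  0.2 -0.8] open 0.085 q [ 0.01 -0.05  1.93 -0.    1.26 -0.1 ]
norm xyz [-0.1901  0.5069  0.1338] dist 0.1673 yaw 0.0
```

View pics/look_a.png

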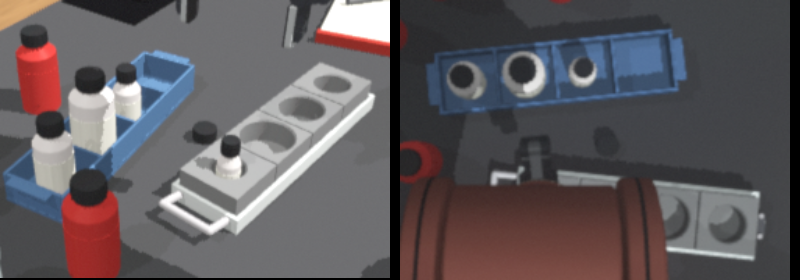

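The tiny bottle is in its narrow well with its cap top at 71 mm (72 mm expected), and the others are untouched. Next is small: I'll grip its cap at TCP z ≈ 0.053.

Request:
jog_arm(
  steps=[
    {"x":-0.045,"y":0.12,"z":0,"yaw":0,"hand":1},
    {"x":-0.095,"y":0.255,"z":0,"yaw":0,"hand":1},
    {"x":-0.145,"y":0.39,"z":0.05,"yaw":0,"hand":1},
    {"x":-0.18,"y":0.485,"z":0.1,"yaw":0,"hand":1},
    {"x":-0.1885,"y":0.507,"z":0.134,"yaw":0,"hand":1},
  ],
)

```text
time: 8.8
tcp_pos: [0.6415, 0.0439, 0.1257]
tcp_rot: [-2.091, -2.34, 0.004]
wrist_force: [-0.3, 0.4, 0.2]
opening: 0.0851
```

Request:
jog_arm(
  steps=[
    {"x":0,"y":0,"z":0.08,"yaw":0,"hand":1},
    {"x":0,"y":0,"z":0.17,"yaw":0,"hand":1},
    {"x":0,"y":0,"z":0.23,"yaw":0,"hand":1},
    {"x":0,"y":0,"z":0.25,"yaw":0,"hand":0.8},
    {"x":0,"y":0,"z":0.25,"yaw":0,"hand":0.6},
  ],
)

```text
time: 9.3
tcp_pos: [0.6388, 0.0453, 0.0527]
tcp_rot: [-2.089, -2.341, 0.005]
wrist_force: [-0.1, -0.2, -0.0]
opening: 0.0588
```

```bash
python3 look.py b; python3 go.py .641 .045 .053
```

```text
side tiny top 0.0714 c 483.9 83.8 r 9.2
side Rsmall top 0.1197 c 637.7 49.8 r 28.3
side Rlarge top 0.1074 c 633.4 112.5 r 15.5
side Rmedium top 0.0934 c 627.5 181.1 r 13.8
top Rmedium top 0.0951 c 629.0 178.2 r 12.4
t 9.4 p [0.6411 0.0451 0.0555] tooly deg 6.52 tilt [-0.e+00  3.e-04 -1.e+00] F [-0.6  0.9  1. ] open 0.0511 q [-0.05  0.43  1.61  0.    1.1  -0.17]
norm xyz [-0.0002 -0.0004  0.0083] dist 0.0025 yaw 0.0
```

View pics/look_b.png

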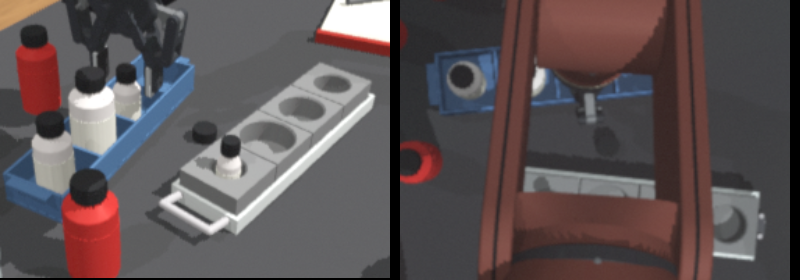

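The pads straddle the small bottle's cap at about (126, 73) in the left panel. Closing, then lifting.

Request:
jog_arm(
  steps=[
    {"x":0,"y":0,"z":0.006,"yaw":0,"hand":0.3},
    {"x":0,"y":0,"z":0.006,"yaw":0,"hand":0},
    {"x":0,"y":0,"z":0.006,"yaw":0,"hand":0},
    {"x":0,"y":0,"z":0.006,"yaw":0,"hand":0},
    {"x":0,"y":0,"z":0.006,"yaw":0,"hand":0},
  ],
  force=40,
)

```text
time: 9.9
tcp_pos: [0.6416, 0.0449, 0.0549]
tcp_rot: [2.091, 2.343, 0.001]
wrist_force: [-3.2, 0.6, 5.2]
opening: 0.0229
```

```bash
python3 go.py .4632 -.1252 .17
```

```text
t 9.9 p [0.6416 0.0449 0.0549] tooly deg 6.52 tilt [-4.0e-04  1.2e-03 -1.0e+00] F [-3.2  0.6  5.2] open 0.0229 q [-0.05  0.44  1.61 -0.    1.1  -0.17]
norm xyz [-0.496  -0.6546 -0.3842] dist 0.272 yaw 0.0
```

Request:
jog_arm(
  steps=[
    {"x":0,"y":0,"z":-0.03,"yaw":0,"hand":0},
    {"x":0,"y":0,"z":-0.1,"yaw":0,"hand":0},
    {"x":0,"y":0,"z":-0.2,"yaw":0,"hand":0},
    {"x":0,"y":0,"z":-0.32,"yaw":0,"hand":0},
    {"x":0,"y":0,"z":-0.33,"yaw":0,"hand":0},
  ],
)

```text
time: 10.4
tcp_pos: [0.6449, 0.0449, 0.1595]
tcp_rot: [2.086, 2.338, 0.011]
wrist_force: [0.6, -0.2, 0.6]
opening: 0.0231
```

```bash
python3 look.py c; python3 go.py .4632 -.1252 .15
```

```text
side tiny top 0.0711 c 483.9 83.7 r 9.2
side Rlarge top 0.1074 c 633.7 113.3 r 15.7
side Rmedium top 0.0935 c 627.5 181.2 r 13.8
top tiny top 0.0732 c 485.2 81.2 r 7.8
top Rlarge top 0.1095 c 634.0 104.0 r 11.1
top Rmedium top 0.0949 c 628.5 178.2 r 12.1
t 10.5 p [0.6425 0.0449 0.1549] tooly deg 6.51 tilt [-7.0e-04  4.5e-03 -1.0e+00] F [ 0.3  0.2 -0.3] open 0.0231 q [-0.05  0.32  1.55  0.    1.26 -0.17]
norm xyz [-0.4957 -0.6581  0.0138] dist 0.2472 yaw 0.0
```

View pics/look_c.png

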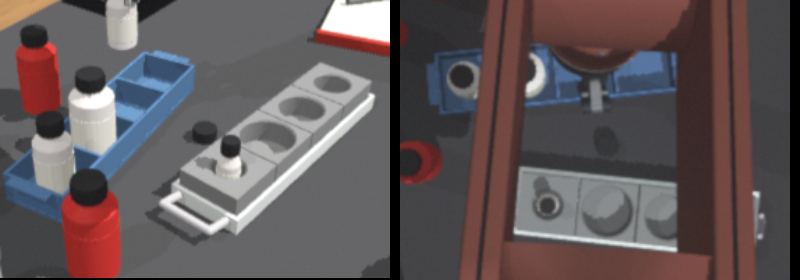

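The small bottle is held upright at an opening of 23 mm (22 mm cap). Moving it over adapter_small, the far well.

Request:
jog_arm(
  steps=[
    {"x":-0.07,"y":-0.092,"z":0,"yaw":0,"hand":0},
    {"x":-0.16,"y":-0.21,"z":0,"yaw":0,"hand":0},
    {"x":-0.25,"y":-0.33,"z":0,"yaw":0,"hand":0},
    {"x":-0.34,"y":-0.449,"z":0,"yaw":0,"hand":0},
    {"x":-0.42,"y":-0.555,"z":0,"yaw":0,"hand":0},
  ],
)

```text
time: 11.0
tcp_pos: [0.4872, -0.0997, 0.1505]
tcp_rot: [-2.09, -2.342, 0.002]
wrist_force: [0.8, -0.8, -0.5]
opening: 0.0202
```

Request:
jog_arm(
  steps=[
    {"x":-0.05,"y":-0.066,"z":0.03,"yaw":0,"hand":0},
    {"x":-0.0755,"y":-0.1,"z":0.08,"yaw":0,"hand":0},
    {"x":-0.0755,"y":-0.1,"z":0.15,"yaw":0,"hand":0},
    {"x":-0.0755,"y":-0.1,"z":0.17,"yaw":0,"hand":0},
    {"x":-0.0755,"y":-0.1,"z":0.17,"yaw":0,"hand":0},
  ],
)

```text
time: 11.5
tcp_pos: [0.4612, -0.1242, 0.0994]
tcp_rot: [-2.089, -2.341, 0.002]
wrist_force: [1.0, 0.3, 0.1]
opening: 0.0206
```

```bash
cat > held.py <<'E'
import sys
from plant import *
from h import *
x,y,rad,zlo,zhi=map(float,sys.argv[1:6]); 
p=get_image("side"); w=cloud(p); c=p["color"].astype(int)
m=(w[...,2]>zlo)&(w[...,2]<zhi)&(np.hypot(w[...,0]-x,w[...,1]-y)<.05)&(c.min(2)>100)&(c.max(2)-c.min(2)<40)
q=w[m]; print(len(q),"z",q[:,2].min().round(4),q[:,2].max().round(4))
if len(q):
    pts=q[:,:2]
    from scipy.optimize import least_squares
    r=least_squares(lambda o:np.hypot(pts[:,0]-o[0],pts[:,1]-o[1])-rad,[x,y],loss="soft_l1",f_scale=.001)
    print("axis (side cam)",r.x.round(4),"robot frame",(r.x+[.0003,-.0012]).round(4))
cv2.imwrite(f"pics/held_{sys.argv[6]}.png",cv2.resize(p["color"][150:350,260:520,::-1],None,fx=2.5,fy=2.5))
E
python3 go.py .4632 -.1252 .061;python3 held.py .463 -.125 .016 .055 .09 a;  python3 go.py .4632 -.1252 .061
```

```text
t 11.5 p [ 0.4612 -0.1242  0.0994] tooly deg 6.51 tilt [ 0.0022 -0.0035 -1.    ] F [1.  0.3 0.1] open 0.0206 q [-0.43  0.01  2.02  0.    1.12 -0.54]
norm xyz [-0.0042  0.0069  0.128 ] dist 0.0385 yaw 0.0
414 z 0.0552 0.0899
axis (side cam) [ 0.4618 -0.1247] robot frame [ 0.4621 -0.1259]
t 11.55 p [ 0.4621 -0.1245  0.1005] tooly deg 6.53 tilt [ 0.0011 -0.0018 -1.    ] F [ 0.5 -0.6  0.4] open 0.0205 q [-0.43  0.01  2.02  0.    1.12 -0.54]
norm xyz [-0.0028  0.0035  0.1318] dist 0.0396 yaw 0.001
```

View pics/held_a.png

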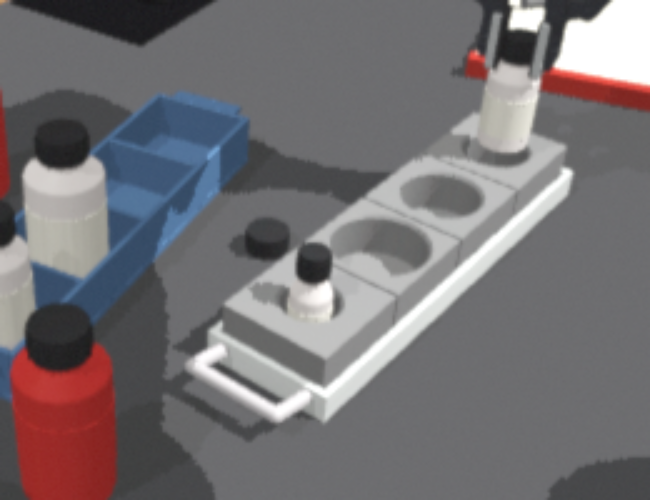

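The bottle is over the far well, but the opening dropped from 23 to 20.5 mm. I'll check whether it slipped.

```bash
python3 - <<'E'
from plant import *
from h import *
p=get_image("side"); w=cloud(p); c=p["color"].astype(int)
d=np.hypot(w[...,0]-.462,w[...,1]+.1247)
for z in np.arange(.036,.14,.004):
    m=(d<.022)&(abs(w[...,2]-z)<.002)
    if m.sum(): 
        q=w[m]; print(z.round(3),m.sum(),"col",np.median(c[m],axis=0),"x",q[:,0].min().round(4),q[:,0].max().round(4),"y",q[:,1].min().round(4),q[:,1].max().round(4))
cv2.imwrite("pics/zoom.png",cv2.resize(p["color"][140:220,420:520,::-1],None,fx=7,fy=7))
E
python3 go.py .4632 -.1252 .061
```

```text
0.036 37 col [174. 174. 174.] x 0.4402 0.4687 y -0.1431 -0.1033
0.04 1 col [159. 159. 158.] x 0.4484 0.4484 y -0.1408 -0.1408
0.048 27 col [175. 171. 168.] x 0.4468 0.4779 y -0.1305 -0.1075
0.052 47 col [181. 176. 174.] x 0.4467 0.4744 y -0.1276 -0.1071
0.056 43 col [185. 181. 175.] x 0.4466 0.4757 y -0.1232 -0.1076
0.06 45 col [187. 185. 176.] x 0.4464 0.477 y -0.1253 -0.106
0.064 40 col [187.  185.  175.5] x 0.4466 0.4769 y -0.1237 -0.1073
0.068 50 col [186.  184.5 175. ] x 0.4463 0.4769 y -0.1265 -0.1066
0.072 48 col [187. 185. 175.] x 0.4464 0.477 y -0.1254 -0.1065
0.076 46 col [190. 188. 179.] x 0.4467 0.4752 y -0.1267 -0.1074
0.08 50 col [187. 186. 176.] x 0.4463 0.4777 y -0.1283 -0.1072
0.084 52 col [196.5 193.  185. ] x 0.4465 0.4758 y -0.128 -0.1076
0.088 56 col [180.5 176.  173. ] x 0.4474 0.4776 y -0.127 -0.1081
0.092 44 col [181.  176.5 174. ] x 0.4475 0.4771 y -0.1301 -0.1085
0.096 62 col [195.5 191.  188. ] x 0.4477 0.4757 y -0.1241 -0.1083
0.1 58 col [203. 199. 196.] x 0.4455 0.4784 y -0.124 -0.1109
0.104 46 col [157.  151.  149.5] x 0.4452 0.4783 y -0.1215 -0.11
0.108 65 col [100.  90.  91.] x 0.4415 0.4816 y -0.1206 -0.1102
0.112 62 col [41.5 42.5 42.5] x 0.4416 0.4821 y -0.12 -0.109
0.116 65 col [45. 46. 48.] x 0.4409 0.4807 y -0.1211 -0.1087
0.12 81 col [44. 45. 44.] x 0.441 0.4813 y -0.1346 -0.1098
0.124 92 col [54.5 54.5 56. ] x 0.4406 0.4818 y -0.1336 -0.1095
0.128 34 col [76.5 77.5 78. ] x 0.4405 0.4812 y -0.131 -0.1095
0.132 44 col [105. 106. 107.] x 0.4417 0.4814 y -0.1314 -0.1094
0.136 49 col [124. 125. 124.] x 0.4409 0.48 y -0.1307 -0.11
t 11.6 p [ 0.4629 -0.1248  0.1014] tooly deg 6.55 tilt [ 2.e-04 -3.e-04 -1.e+00] F [0.3 0.8 0.7] open 0.0205 q [-0.43  0.01  2.02  0.    1.12 -0.54]
norm xyz [-0.0016  0.0009  0.1345] dist 0.0404 yaw 0.001
```

View pics/zoom.png

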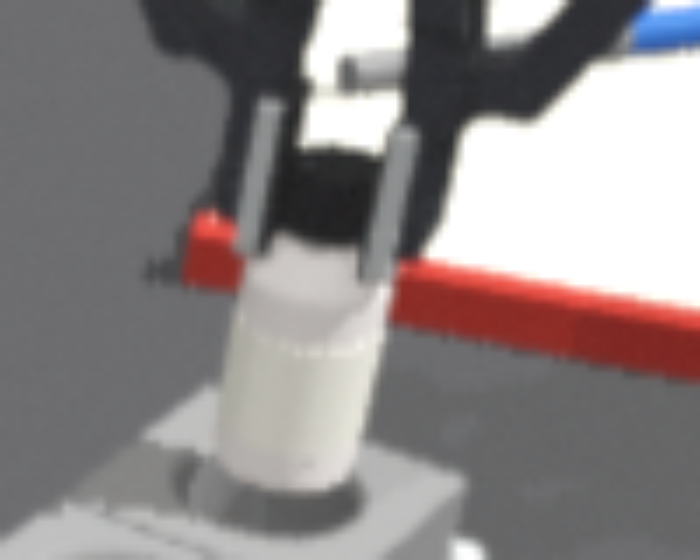

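It hasn't slipped noticeably: the base is at about 48.5 mm with the TCP at 101 mm, still upright and centred. Lowering it gently.

Request:
jog_arm(
  steps=[
    {"x":0,"y":0.001,"z":0.05,"yaw":0,"hand":0},
    {"x":0,"y":0.001,"z":0.095,"yaw":0,"hand":0},
    {"x":0,"y":0.001,"z":0.115,"yaw":0,"hand":0},
    {"x":0,"y":0.001,"z":0.12,"yaw":0,"hand":0},
    {"x":0,"y":0.001,"z":0.123,"yaw":0,"hand":0},
  ],
)

```text
time: 12.1
tcp_pos: [0.4631, -0.1249, 0.0644]
tcp_rot: [-2.091, -2.344, 0.0]
wrist_force: [0.3, -0.1, -0.4]
opening: 0.0206
```

Request:
jog_arm(
  steps=[
    {"x":0,"y":0,"z":0.001,"yaw":0,"hand":0},
    {"x":0,"y":0,"z":0.002,"yaw":0,"hand":0},
    {"x":0,"y":0,"z":0.003,"yaw":0,"hand":0},
    {"x":0,"y":0,"z":0.004,"yaw":0,"hand":0},
    {"x":0,"y":0,"z":0.005,"yaw":0,"hand":0},
  ],
)

```text
time: 12.6
tcp_pos: [0.4633, -0.1251, 0.0633]
tcp_rot: [2.091, 2.344, 0.0]
wrist_force: [-1.2, 0.5, 5.1]
opening: 0.0204
```

Contact at 5 N, so it is seated. Releasing.

Request:
jog_arm(
  steps=[
    {"x":0,"y":0,"z":0,"yaw":0,"hand":0.3},
    {"x":0,"y":0,"z":0,"yaw":0,"hand":0.5},
    {"x":0,"y":0,"z":0,"yaw":0,"hand":0.8},
    {"x":0,"y":0,"z":0,"yaw":0,"hand":1},
    {"x":0,"y":0,"z":0,"yaw":0,"hand":1},
  ],
)

```text
time: 13.1
tcp_pos: [0.4629, -0.125, 0.0628]
tcp_rot: [-2.092, -2.344, 0.0]
wrist_force: [0.2, 0.4, 0.0]
opening: 0.0819
```

Request:
jog_arm(
  steps=[
    {"x":0,"y":0,"z":-0.05,"yaw":0,"hand":1},
    {"x":0,"y":0,"z":-0.2,"yaw":0,"hand":1},
    {"x":0,"y":0,"z":-0.36,"yaw":0,"hand":1},
    {"x":0,"y":0,"z":-0.37,"yaw":0,"hand":1},
    {"x":0,"y":0,"z":-0.37,"yaw":0,"hand":1},
  ],
)

```text
time: 13.6
tcp_pos: [0.4643, -0.1256, 0.1758]
tcp_rot: [2.089, 2.341, 0.002]
wrist_force: [0.1, 0.5, -0.9]
opening: 0.0854
```

```bash
python3 look.py d; python3 go.py .627 .1804 .16
```

```text
side tiny top 0.0711 c 483.5 85.2 r 8.3
side small top 0.0854 c 462.7 -122.7 r 10.8
side Rlarge top 0.1074 c 634.4 112.8 r 15.9
side Rmedium top 0.0934 c 627.5 181.3 r 13.7
top tiny top 0.0737 c 485.4 81.2 r 7.8
top small top 0.0873 c 464.5 -125.2 r 11.1
top Rlarge top 0.1095 c 634.7 110.2 r 14.2
top Rmedium top 0.095 c 628.5 178.3 r 12.3
t 13.7 p [ 0.4623 -0.1247  0.1727] tooly deg 6.51 tilt [ 9.0e-04 -1.4e-03 -1.0e+00] F [ 0.5  0.5 -0.6] open 0.0853 q [-0.43 -0.08  1.96  0.    1.27 -0.54]
norm xyz [0.948  0.6609 0.0423] dist 0.3469 yaw 0.0
```

View pics/look_d.png

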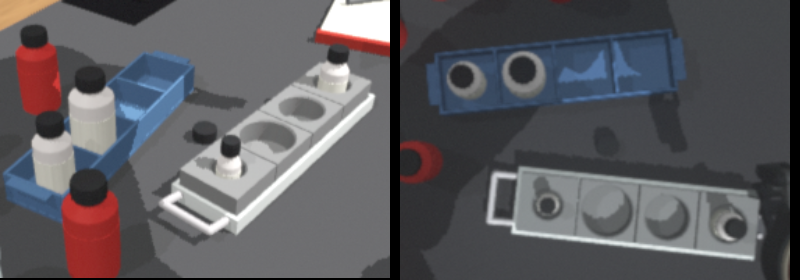

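The small bottle is seated with its cap top at 85–87 mm (86 mm expected). Next is medium, at about (0.627, 0.180).

Request:
jog_arm(
  steps=[
    {"x":0.1,"y":0.07,"z":0,"yaw":0,"hand":1},
    {"x":0.23,"y":0.16,"z":0,"yaw":0,"hand":1},
    {"x":0.36,"y":0.25,"z":0,"yaw":0,"hand":1},
    {"x":0.49,"y":0.34,"z":0,"yaw":0,"hand":1},
    {"x":0.62,"y":0.43,"z":0,"yaw":0,"hand":1},
  ],
)

```text
time: 14.2
tcp_pos: [0.5693, 0.0762, 0.1712]
tcp_rot: [-2.09, -2.342, 0.004]
wrist_force: [0.8, 0.0, -0.4]
opening: 0.0855
```

Request:
jog_arm(
  steps=[
    {"x":0.13,"y":0.09,"z":0,"yaw":0,"hand":1},
    {"x":0.24,"y":0.17,"z":0,"yaw":0,"hand":1},
    {"x":0.308,"y":0.214,"z":0.02,"yaw":0,"hand":1},
    {"x":0.328,"y":0.23,"z":0.06,"yaw":0,"hand":1},
    {"x":0.328,"y":0.23,"z":0.1,"yaw":0,"hand":1},
  ],
)

```text
time: 14.7
tcp_pos: [0.6263, 0.1804, 0.1407]
tcp_rot: [-2.089, -2.344, 0.005]
wrist_force: [-0.2, -0.4, 0.3]
opening: 0.0852
```

```bash
python3 go.py .627 .1804 .066; python3 look.py e; python3 go.py .627 .1804 .066
```

```text
t 14.7 p [0.6263 0.1804 0.1407] tooly deg 6.59 tilt [-4.0e-04 -3.5e-03 -1.0e+00] F [-0.2 -0.4  0.3] open 0.0852 q [ 0.16  0.36  1.53 -0.    1.25  0.04]
norm xyz [-2.00e-04  3.20e-03  2.49e-01] dist 0.0747 yaw 0.002
side tiny top 0.0711 c 483.9 84.3 r 8.7
side small top 0.085 c 463.2 -123.6 r 11.3
side Rlarge top 0.107 c 633.1 113.1 r 15.1
side Rmedium top 0.0934 c 627.3 181.2 r 13.3
top tiny top 0.0736 c 485.3 81.2 r 7.8
top small top 0.0877 c 465.1 -125.7 r 10.7
top Rlarge top 0.1092 c 634.8 109.8 r 13.9
t 14.8 p [0.6245 0.1786 0.1392] tooly deg 6.48 tilt [-8.0e-04 -7.7e-03 -1.0e+00] F [-0.2  0.1 -0.8] open 0.0855 q [ 0.16  0.36  1.53 -0.    1.26  0.04]
norm xyz [0.0053 0.0109 0.2439] dist 0.0732 yaw -0.0
```

View pics/look_e.png

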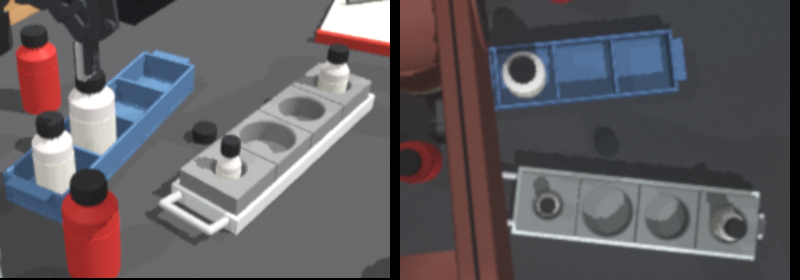

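The gripper is above medium, whose cap is at about (50, 125) in the left panel. Descending.

Request:
jog_arm(
  steps=[
    {"x":0,"y":0.003,"z":0.08,"yaw":0,"hand":1},
    {"x":0,"y":0.003,"z":0.17,"yaw":0,"hand":1},
    {"x":0,"y":0.003,"z":0.23,"yaw":0,"hand":1},
    {"x":0,"y":0.003,"z":0.248,"yaw":0,"hand":0.8},
    {"x":0,"y":0.003,"z":0.248,"yaw":0,"hand":0.7},
  ],
)

```text
time: 15.3
tcp_pos: [0.6275, 0.1793, 0.0685]
tcp_rot: [-2.092, -2.342, 0.003]
wrist_force: [-1.1, -0.7, -0.2]
opening: 0.0603
```

```bash
python3 go.py .627 .1804 .066; python3 held.py .627 .181 .020 .05 .07 b; python3 go.py .627 .1804 .066
```

```text
t 15.3 p [0.6275 0.1793 0.0685] tooly deg 6.46 tilt [-2.0e-04 -2.1e-03 -1.0e+00] F [-1.1 -0.7 -0.2] open 0.0603 q [ 0.16  0.44  1.57 -0.    1.13  0.04]
norm xyz [ 0.0039 -0.0014  0.0084] dist 0.0028 yaw -0.001
420 z 0.05 0.07
axis (side cam) [0.6291 0.1795] robot frame [0.6294 0.1783]
t 15.35 p [0.6285 0.1797 0.0698] tooly deg 6.48 tilt [-1.e-04  1.e-04 -1.e+00] F [-0.3  0.2  0.4] open 0.0596 q [ 0.16  0.44  1.57 -0.    1.13  0.04]
norm xyz [ 0.003  -0.0048  0.0128] dist 0.0042 yaw -0.001
```

```bash
python3 - <<'E'
from plant import *
import cv2
p=get_image("side"); cv2.imwrite("pics/z2.png",cv2.resize(p["color"][160:320,190:390,::-1],None,fx=3.5,fy=3.5))
E
```

```text
(no output)
```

View pics/z2.png

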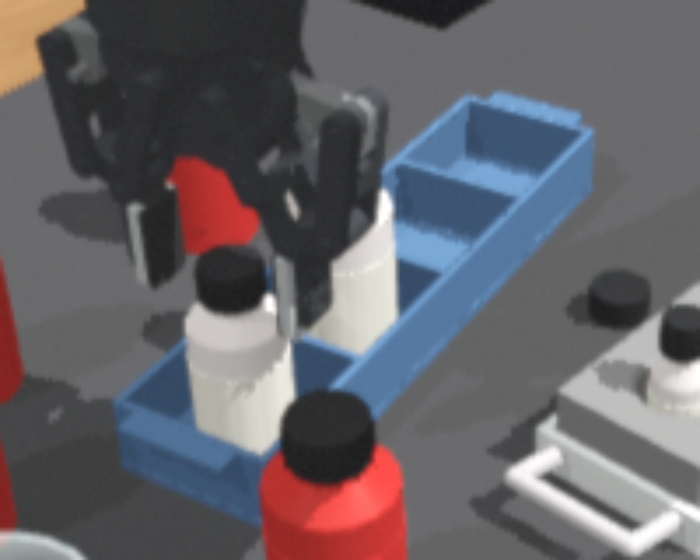

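The pads straddle the medium bottle's cap at about (230, 275). I'll go down 3 mm more and close with 60 N.

Request:
jog_arm(
  steps=[
    {"x":0,"y":-0.003,"z":0.008,"yaw":0,"hand":0.6},
    {"x":0,"y":-0.003,"z":0.01,"yaw":0,"hand":0.3},
    {"x":0,"y":-0.003,"z":0.01,"yaw":0,"hand":0},
    {"x":0,"y":-0.003,"z":0.01,"yaw":0,"hand":0},
    {"x":0,"y":-0.003,"z":0.01,"yaw":0,"hand":0},
  ],
  force=60,
)

```text
time: 15.9
tcp_pos: [0.6287, 0.1804, 0.0703]
tcp_rot: [2.09, 2.343, 0.003]
wrist_force: [-6.5, -0.6, 16.8]
opening: 0.0256
```

Request:
jog_arm(
  steps=[
    {"x":0,"y":0,"z":-0.01,"yaw":0,"hand":0},
    {"x":0,"y":0,"z":-0.07,"yaw":0,"hand":0},
    {"x":0,"y":0,"z":-0.18,"yaw":0,"hand":0},
    {"x":0,"y":0,"z":-0.3,"yaw":0,"hand":0},
    {"x":0,"y":0,"z":-0.37,"yaw":0,"hand":0},
  ],
)

```text
time: 16.4
tcp_pos: [0.6289, 0.1803, 0.1819]
tcp_rot: [2.09, 2.342, 0.006]
wrist_force: [0.8, 0.4, -1.7]
opening: 0.0246
```

```bash
python3 look.py f; python3 go.py .4709 -.0559 .175
```

```text
side tiny top 0.0712 c 483.6 85.1 r 8.5
side small top 0.0852 c 463.2 -122.8 r 11.2
side Rlarge top 0.1073 c 633.7 113.1 r 15.4
top tiny top 0.0727 c 485.3 81.2 r 7.8
top small top 0.0872 c 465.1 -125.3 r 10.6
top Rlarge top 0.1095 c 634.8 110.0 r 13.6
t 16.5 p [0.6303 0.1806 0.1832] tooly deg 6.52 tilt [ 4.0e-04  8.9e-03 -1.0e+00] F [ 0.5  0.2 -0.3] open 0.0241 q [ 0.16  0.32  1.5  -0.    1.31  0.05]
norm xyz [-0.7229 -0.6176  0.0215] dist 0.2853 yaw 0.0
```

View pics/look_f.png

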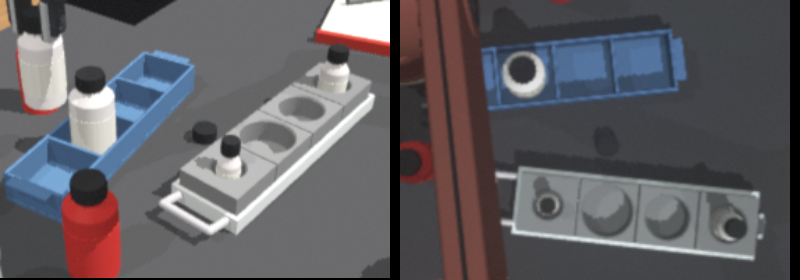

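The medium bottle is lifted upright. Moving it over adapter_medium in two stages.

Request:
jog_arm(
  steps=[
    {"x":-0.08,"y":-0.068,"z":0,"yaw":0,"hand":0},
    {"x":-0.18,"y":-0.153,"z":0,"yaw":0,"hand":0},
    {"x":-0.28,"y":-0.238,"z":0,"yaw":0,"hand":0},
    {"x":-0.38,"y":-0.323,"z":0,"yaw":0,"hand":0},
    {"x":-0.48,"y":-0.408,"z":0,"yaw":0,"hand":0},
  ],
)

```text
time: 17.0
tcp_pos: [0.5201, 0.0222, 0.1758]
tcp_rot: [-2.09, -2.343, 0.002]
wrist_force: [0.7, -0.4, -0.3]
opening: 0.0242
```

Request:
jog_arm(
  steps=[
    {"x":-0.1,"y":-0.086,"z":0,"yaw":0,"hand":0},
    {"x":-0.19,"y":-0.162,"z":0.03,"yaw":0,"hand":0},
    {"x":-0.236,"y":-0.2,"z":0.1,"yaw":0,"hand":0},
    {"x":-0.243,"y":-0.207,"z":0.18,"yaw":0,"hand":0},
    {"x":-0.243,"y":-0.207,"z":0.21,"yaw":0,"hand":0},
  ],
)

```text
time: 17.5
tcp_pos: [0.4659, -0.0563, 0.1111]
tcp_rot: [-2.09, -2.339, 0.004]
wrist_force: [0.2, 1.1, -2.6]
opening: 0.0244
```

```bash
python3 go.py .4709 -.0559 .076; python3 held.py .471 -.056 .020 .06 .10 c; python3 - <<'E'
from plant import *
from h import *
p=get_image("side"); w=cloud(p); c=p["color"].astype(int)
d=np.hypot(w[...,0]-.471,w[...,1]+.0545)
for z in np.arange(.04,.16,.004):
    m=(d<.026)&(abs(w[...,2]-z)<.002)
    if m.sum(): 
        q=w[m]; print(z.round(3),m.sum(),"col",np.median(c[m],axis=0)[0],"x",q[:,0].min().round(4),q[:,0].max().round(4),"y",q[:,1].min().round(4),q[:,1].max().round(4))
E
python3 go.py .4709 -.0559 .076
```

```text
t 17.5 p [ 0.4659 -0.0563  0.1111] tooly deg 6.42 tilt [ 0.0021 -0.0051 -1.    ] F [ 0.2  1.1 -2.6] open 0.0244 q [-0.29 -0.03  2.03 -0.    1.14 -0.4 ]
norm xyz [-0.0008  0.0175  0.117 ] dist 0.0355 yaw -0.002
651 z 0.06 0.0999
axis (side cam) [ 0.4664 -0.0561] robot frame [ 0.4667 -0.0573]
0.044 40 col 174.0 x 0.4465 0.4821 y -0.0582 -0.0349
0.048 60 col 191.5 x 0.4466 0.4834 y -0.06 -0.0342
0.052 56 col 186.0 x 0.4466 0.4853 y -0.0584 -0.0354
0.056 52 col 192.0 x 0.4462 0.4812 y -0.0598 -0.0345
0.06 61 col 188.0 x 0.4456 0.4806 y -0.0542 -0.0345
0.064 64 col 192.0 x 0.4459 0.4828 y -0.061 -0.0339
0.068 63 col 188.0 x 0.4462 0.4844 y -0.0585 -0.033
0.072 62 col 190.5 x 0.4461 0.4823 y -0.0569 -0.034
0.076 62 col 188.5 x 0.4463 0.4832 y -0.059 -0.0338
0.08 69 col 188.0 x 0.4459 0.4846 y -0.0582 -0.0341
0.084 66 col 197.0 x 0.446 0.4832 y -0.0603 -0.034
0.088 64 col 191.0 x 0.4461 0.4849 y -0.0575 -0.0347
0.092 73 col 198.0 x 0.4468 0.4824 y -0.0583 -0.0346
0.096 67 col 189.0 x 0.4467 0.4847 y -0.0609 -0.0348
0.1 68 col 186.0 x 0.4467 0.4855 y -0.0618 -0.0338
0.104 87 col 209.0 x 0.44
[... 208 characters left out ...]
6 0.4897 y -0.0505 -0.0414
0.124 78 col 46.0 x 0.4459 0.4914 y -0.0517 -0.0408
0.128 83 col 39.0 x 0.4464 0.4905 y -0.0508 -0.0406
0.132 173 col 48.0 x 0.4463 0.4913 y -0.0679 -0.0399
0.136 49 col 77.0 x 0.4455 0.4901 y -0.0624 -0.0409
0.14 47 col 79.0 x 0.4461 0.4909 y -0.0618 -0.0408
0.144 52 col 79.5 x 0.4452 0.4917 y -0.064 -0.0407
0.148 48 col 96.0 x 0.4458 0.4914 y -0.0636 -0.0401
0.152 36 col 52.5 x 0.4474 0.4946 y -0.0607 -0.0379
0.156 55 col 50.0 x 0.4466 0.4948 y -0.0638 -0.0379
t 17.6 p [ 0.4669 -0.0558  0.1123] tooly deg 6.5 tilt [ 0.002  -0.0043 -1.    ] F [-0.1  0.4 -0.3] open 0.0247 q [-0.29 -0.03  2.03  0.    1.14 -0.4 ]
norm xyz [-0.0022  0.0136  0.1208] dist 0.0365 yaw -0.0
```

View pics/held_c.png

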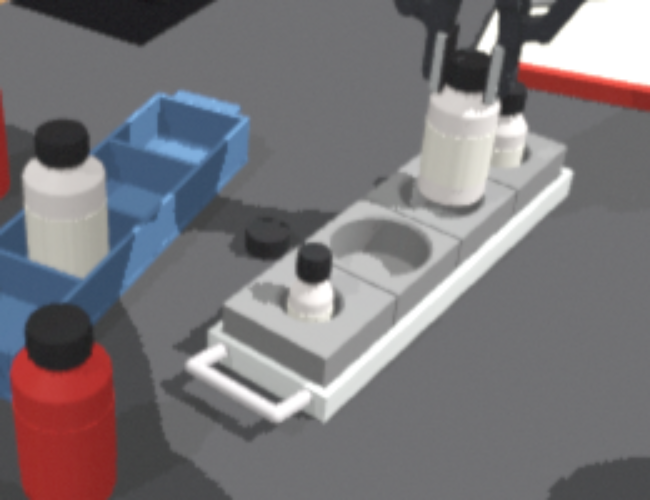

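The medium bottle is over its well but about 3 mm short in x. I'll correct that and lower it.

Request:
jog_arm(
  steps=[
    {"x":0.003,"y":0.011,"z":0.01,"yaw":0,"hand":0},
    {"x":0.003,"y":0.011,"z":0.05,"yaw":0,"hand":0},
    {"x":0.003,"y":0.011,"z":0.085,"yaw":0,"hand":0},
    {"x":0.003,"y":0.011,"z":0.102,"yaw":0,"hand":0},
    {"x":0.003,"y":0.011,"z":0.106,"yaw":0,"hand":0},
  ],
)

```text
time: 18.1
tcp_pos: [0.4711, -0.0547, 0.0814]
tcp_rot: [-2.09, -2.343, 0.001]
wrist_force: [-0.7, -0.3, -0.5]
opening: 0.0242
```

Request:
jog_arm(
  steps=[
    {"x":0,"y":0,"z":0.001,"yaw":0,"hand":0},
    {"x":0,"y":0,"z":0.002,"yaw":0,"hand":0},
    {"x":0,"y":0,"z":0.003,"yaw":0,"hand":0},
    {"x":0,"y":0,"z":0.004,"yaw":0,"hand":0},
    {"x":0,"y":0,"z":0.005,"yaw":0,"hand":0},
  ],
)

```text
time: 18.6
tcp_pos: [0.4721, -0.0552, 0.0813]
tcp_rot: [2.091, 2.344, 0.0]
wrist_force: [-0.7, -0.3, -1.0]
opening: 0.0244
```

```bash
python3 go.py .4709 -.0559 .076; python3 held.py .471 -.056 .020 .045 .065 d
```

```text
t 18.6 p [ 0.4721 -0.0552  0.0813] tooly deg 6.51 tilt [-2.e-04  4.e-04 -1.e+00] F [-0.7 -0.3 -1. ] open 0.0244 q [-0.28  0.03  2.04 -0.    1.07 -0.4 ]
norm xyz [-0.002  -0.0041  0.0178] dist 0.0055 yaw 0.0
309 z 0.045 0.065
axis (side cam) [ 0.4727 -0.055 ] robot frame [ 0.473  -0.0562]
```

View pics/held_d.png

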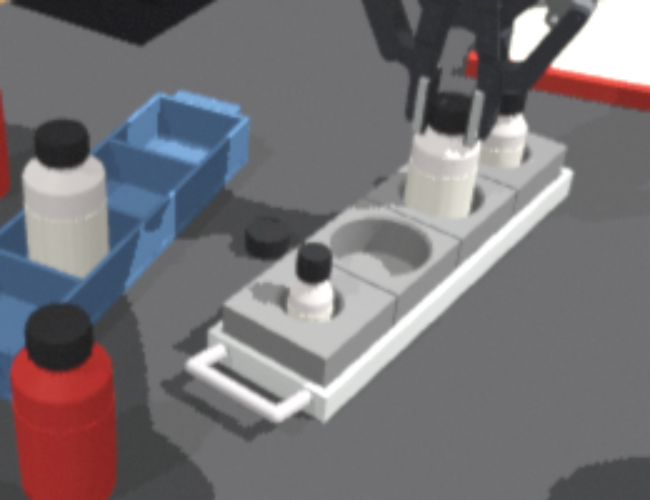

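The bottle is inside its well but not yet on the floor, with no contact force. I'll nudge x by −1.5 mm and keep lowering.

Request:
jog_arm(
  steps=[
    {"x":0,"y":-0.005,"z":0.003,"yaw":0,"hand":0},
    {"x":0,"y":-0.005,"z":0.005,"yaw":0,"hand":0},
    {"x":0,"y":-0.005,"z":0.007,"yaw":0,"hand":0},
    {"x":0,"y":-0.005,"z":0.008,"yaw":0,"hand":0},
    {"x":0,"y":-0.005,"z":0.009,"yaw":0,"hand":0},
  ],
)

```text
time: 19.15
tcp_pos: [0.4704, -0.0553, 0.0784]
tcp_rot: [2.092, 2.344, 0.0]
wrist_force: [0.1, 0.4, -0.9]
opening: 0.0246
```

Request:
jog_arm(
  steps=[
    {"x":0,"y":0,"z":0.001,"yaw":0,"hand":0},
    {"x":0,"y":0,"z":0.002,"yaw":0,"hand":0},
    {"x":0,"y":0,"z":0.003,"yaw":0,"hand":0},
    {"x":0,"y":0,"z":0.003,"yaw":0,"hand":0},
    {"x":0,"y":0,"z":0.003,"yaw":0,"hand":0},
  ],
)

```text
time: 19.65
tcp_pos: [0.4704, -0.0553, 0.0775]
tcp_rot: [-2.092, -2.344, 0.0]
wrist_force: [0.3, -0.0, -0.6]
opening: 0.0244
```

Request:
jog_arm(
  steps=[
    {"x":0,"y":0,"z":0.002,"yaw":0,"hand":0},
    {"x":0,"y":0,"z":0.004,"yaw":0,"hand":0},
    {"x":0,"y":0,"z":0.005,"yaw":0,"hand":0},
    {"x":0,"y":0,"z":0.006,"yaw":0,"hand":0},
    {"x":0,"y":0,"z":0.006,"yaw":0,"hand":0},
  ],
)

```text
time: 20.15
tcp_pos: [0.4708, -0.0554, 0.0769]
tcp_rot: [2.091, 2.344, -0.0]
wrist_force: [-3.3, 1.1, 9.2]
opening: 0.0248
```

Contact at 9 N at the expected height. Releasing.

Request:
jog_arm(
  steps=[
    {"x":0,"y":0,"z":-0.002,"yaw":0,"hand":0},
    {"x":0,"y":0,"z":-0.002,"yaw":0,"hand":0.5},
    {"x":0,"y":0,"z":-0.002,"yaw":0,"hand":0.8},
    {"x":0,"y":0,"z":-0.002,"yaw":0,"hand":1},
    {"x":0,"y":0,"z":-0.002,"yaw":0,"hand":1},
  ],
)

```text
time: 20.65
tcp_pos: [0.4703, -0.0552, 0.0762]
tcp_rot: [-2.092, -2.344, 0.0]
wrist_force: [0.4, 0.1, -0.8]
opening: 0.0807
```

Request:
jog_arm(
  steps=[
    {"x":0,"y":0,"z":-0.05,"yaw":0,"hand":1},
    {"x":0,"y":0,"z":-0.2,"yaw":0,"hand":1},
    {"x":0,"y":0,"z":-0.33,"yaw":0,"hand":1},
    {"x":0,"y":0,"z":-0.36,"yaw":0,"hand":1},
    {"x":0,"y":0,"z":-0.36,"yaw":0,"hand":1},
  ],
)

```text
time: 21.15
tcp_pos: [0.4718, -0.0556, 0.1863]
tcp_rot: [2.089, 2.341, 0.003]
wrist_force: [0.6, -0.1, -0.0]
opening: 0.0854
```

```bash
python3 look.py g; python3 go.py .634 .1114 .16
```

```text
side tiny top 0.0712 c 483.1 85.0 r 8.6
side medium top 0.0993 c 470.3 -53.2 r 13.7
side small top 0.0853 c 463.2 -123.1 r 11.2
side Rlarge top 0.1073 c 633.7 112.7 r 15.6
top tiny top 0.0735 c 485.3 81.3 r 7.7
top medium top 0.1015 c 472.7 -55.1 r 12.0
top Rlarge top 0.1094 c 634.4 110.0 r 14.2
t 21.25 p [ 0.4697 -0.0551  0.183 ] tooly deg 6.51 tilt [ 6.0e-04 -1.6e-03 -1.0e+00] F [-0.5 -0.  -1. ] open 0.0852 q [-0.28 -0.11  1.96 -0.    1.29 -0.4 ]
norm xyz [0.4891 0.6073 0.0761] dist 0.235 yaw 0.0
```

View pics/look_g.png

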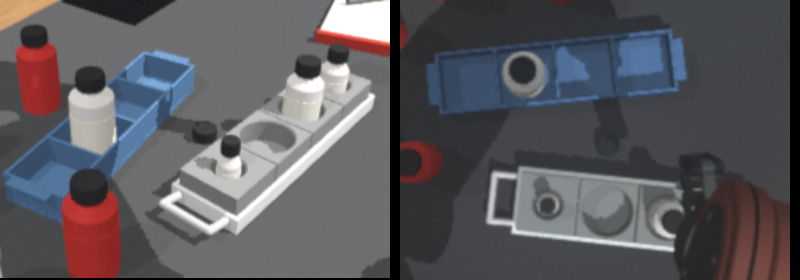

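Medium is seated with its cap top at 99–101 mm (100 mm expected). Last is large, at (0.634, 0.111).

Request:
jog_arm(
  steps=[
    {"x":0.09,"y":0.112,"z":0,"yaw":0,"hand":1},
    {"x":0.19,"y":0.236,"z":0,"yaw":0,"hand":1},
    {"x":0.29,"y":0.36,"z":0,"yaw":0,"hand":1},
    {"x":0.38,"y":0.472,"z":0.03,"yaw":0,"hand":1},
    {"x":0.455,"y":0.565,"z":0.06,"yaw":0,"hand":1},
  ],
)

```text
time: 21.75
tcp_pos: [0.6234, 0.1014, 0.1632]
tcp_rot: [-2.089, -2.343, 0.004]
wrist_force: [1.3, -0.4, -0.2]
opening: 0.0854
```

Request:
jog_arm(
  steps=[
    {"x":0.034,"y":0.041,"z":0.02,"yaw":0,"hand":1},
    {"x":0.034,"y":0.041,"z":0.1,"yaw":0,"hand":1},
    {"x":0.034,"y":0.041,"z":0.2,"yaw":0,"hand":1},
    {"x":0.034,"y":0.041,"z":0.265,"yaw":0,"hand":0.9},
    {"x":0.034,"y":0.041,"z":0.27,"yaw":0,"hand":0.7},
  ],
)

```text
time: 22.25
tcp_pos: [0.6297, 0.1109, 0.0786]
tcp_rot: [-2.086, -2.338, 0.012]
wrist_force: [-0.8, -0.3, -0.9]
opening: 0.064
```

```bash
python3 go.py .634 .1114 .082; python3 - <<'E'
from plant import *
import cv2
p=get_image("side"); cv2.imwrite("pics/z3.png",cv2.resize(p["color"][130:290,200:400,::-1],None,fx=3.5,fy=3.5))
E
python3 go.py .634 .1114 .082
```

```text
t 22.25 p [0.6297 0.1109 0.0786] tooly deg 6.51 tilt [ 7.000e-04 -1.120e-02 -9.999e-01] F [-0.8 -0.3 -0.9] open 0.064 q [ 0.05  0.41  1.6  -0.    1.15 -0.06]
norm xyz [ 0.0001  0.0142 -0.0115] dist 0.0055 yaw 0.0
t 22.3 p [0.6312 0.1109 0.0808] tooly deg 6.51 tilt [ 5.e-04 -8.e-03 -1.e+00] F [0.2 0.3 0.5] open 0.0602 q [ 0.05  0.4   1.59  0.    1.15 -0.06]
norm xyz [ 0.0004  0.0094 -0.0042] dist 0.0031 yaw 0.0
```

View pics/z3.png

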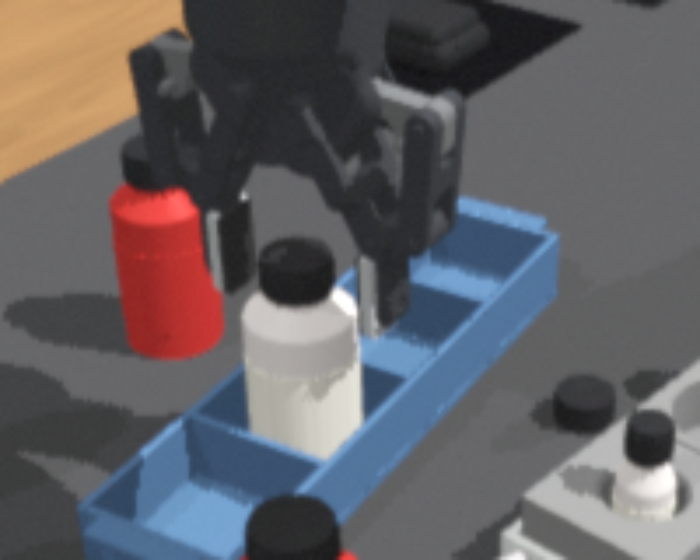

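The pads straddle the large cap at about (297, 270), and the red look-alike is well clear behind. Closing with 70 N, then lifting.

Request:
jog_arm(
  steps=[
    {"x":0,"y":0.001,"z":0,"yaw":0,"hand":0.6},
    {"x":0,"y":0.001,"z":0,"yaw":0,"hand":0.3},
    {"x":0,"y":0.001,"z":0,"yaw":0,"hand":0},
    {"x":0,"y":0.001,"z":0,"yaw":0,"hand":0},
    {"x":0,"y":0.001,"z":0,"yaw":0,"hand":0},
  ],
  force=70,
)

```text
time: 22.8
tcp_pos: [0.6357, 0.1111, 0.0872]
tcp_rot: [2.09, 2.343, 0.003]
wrist_force: [-2.3, -0.6, 5.6]
opening: 0.0277
```

```bash
python3 go.py .634 .1114 .082
```

```text
t 22.8 p [0.6357 0.1111 0.0872] tooly deg 6.51 tilt [-3.0e-04  2.5e-03 -1.0e+00] F [-2.3 -0.6  5.6] open 0.0277 q [ 0.05  0.4   1.59 -0.    1.15 -0.06]
norm xyz [ 0.0016 -0.0055  0.0173] dist 0.0055 yaw 0.0
```

Request:
jog_arm(
  steps=[
    {"x":0,"y":0,"z":-0.01,"yaw":0,"hand":0},
    {"x":0,"y":0,"z":-0.07,"yaw":0,"hand":0},
    {"x":0,"y":0,"z":-0.18,"yaw":0,"hand":0},
    {"x":0,"y":0,"z":-0.28,"yaw":0,"hand":0},
    {"x":0,"y":0,"z":-0.32,"yaw":0,"hand":0},
  ],
)

```text
time: 23.3
tcp_pos: [0.6364, 0.1113, 0.185]
tcp_rot: [2.089, 2.341, 0.006]
wrist_force: [1.2, 0.1, -1.4]
opening: 0.0276
```

```bash
python3 look.py h; python3 go.py .4772 .0136 .17
```

```text
side tiny top 0.0712 c 483.0 83.9 r 9.3
side medium top 0.0992 c 470.2 -53.4 r 13.5
side small top 0.0852 c 462.9 -122.9 r 11.8
top tiny top 0.0739 c 485.2 81.2 r 7.8
top medium top 0.1016 c 472.4 -55.6 r 12.3
top small top 0.0875 c 464.3 -125.6 r 10.7
t 23.4 p [0.6361 0.1112 0.1837] tooly deg 6.51 tilt [-2.0e-04  4.5e-03 -1.0e+00] F [-0.6 -0.8 -1.3] open 0.0276 q [ 0.05  0.3   1.52  0.    1.32 -0.06]
norm xyz [-0.2632 -0.5634  0.0431] dist 0.187 yaw 0.0
```

View pics/look_h.png

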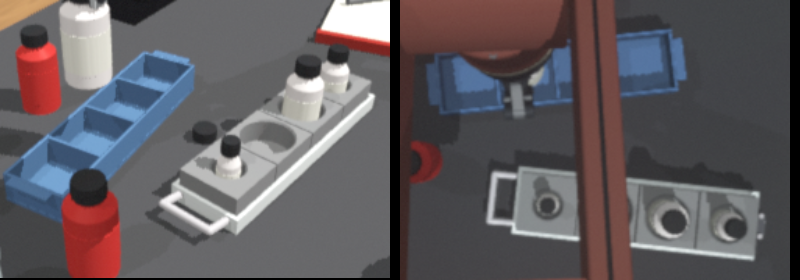

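The large bottle is up and upright, and the other three are undisturbed. Moving it over adapter_large.

Request:
jog_arm(
  steps=[
    {"x":-0.045,"y":-0.096,"z":0,"yaw":0,"hand":0},
    {"x":-0.105,"y":-0.224,"z":0,"yaw":0,"hand":0},
    {"x":-0.165,"y":-0.352,"z":0,"yaw":0,"hand":0},
    {"x":-0.22,"y":-0.469,"z":0,"yaw":0,"hand":0},
    {"x":-0.255,"y":-0.545,"z":0,"yaw":0,"hand":0},
  ],
)

```text
time: 23.9
tcp_pos: [0.4773, 0.0158, 0.1784]
tcp_rot: [-2.09, -2.341, 0.005]
wrist_force: [0.3, -0.3, -2.2]
opening: 0.0281
```

Request:
jog_arm(
  steps=[
    {"x":-0.008,"y":-0.014,"z":0.02,"yaw":0,"hand":0},
    {"x":-0.008,"y":-0.014,"z":0.08,"yaw":0,"hand":0},
    {"x":-0.008,"y":-0.014,"z":0.14,"yaw":0,"hand":0},
    {"x":-0.008,"y":-0.014,"z":0.15,"yaw":0,"hand":0},
    {"x":-0.008,"y":-0.014,"z":0.15,"yaw":0,"hand":0},
  ],
)

```text
time: 24.4
tcp_pos: [0.4761, 0.0141, 0.1347]
tcp_rot: [-2.09, -2.342, 0.003]
wrist_force: [1.0, -0.3, -2.3]
opening: 0.0277
```

```bash
python3 go.py .4772 .0136 .093; python3 held.py .477 .015 .024 .07 .11 e; python3 - <<'E'
from plant import *
from h import *
p=get_image("side"); w=cloud(p); c=p["color"].astype(int)
d=np.hypot(w[...,0]-.477,w[...,1]-.0148)
for z in np.arange(.036,.08,.004):
    m=(d<.028)&(abs(w[...,2]-z)<.002)
    if m.sum(): 
        q=w[m]; print(z.round(3),m.sum(),"col",np.median(c[m],axis=0)[0],"x",q[:,0].min().round(4),q[:,0].max().round(4),"y",q[:,1].min().round(4),q[:,1].max().round(4))
E
python3 go.py .4772 .0136 .093
```

```text
t 24.4 p [0.4761 0.0141 0.1347] tooly deg 6.52 tilt [ 9.0e-04 -3.2e-03 -1.0e+00] F [ 1.  -0.3 -2.3] open 0.0277 q [-0.14 -0.04  2.    0.    1.19 -0.25]
norm xyz [-0.0021  0.0039  0.1388] dist 0.0417 yaw 0.001
881 z 0.07 0.11
axis (side cam) [0.4758 0.015 ] robot frame [0.4761 0.0138]
0.036 1 col 196.0 x 0.473 0.473 y 0.042 0.042
0.052 28 col 165.5 x 0.4531 0.4948 y 0.0143 0.0385
0.056 83 col 189.0 x 0.4523 0.4958 y 0.008 0.0406
0.06 80 col 192.0 x 0.4523 0.4964 y 0.0102 0.0401
0.064 79 col 195.0 x 0.4524 0.497 y 0.0077 0.0392
0.068 69 col 188.0 x 0.4526 0.4934 y 0.0102 0.0401
0.072 84 col 196.0 x 0.4522 0.4937 y 0.0063 0.0405
0.076 85 col 197.0 x 0.4519 0.494 y 0.0082 0.0403
t 24.5 p [0.4774 0.0139 0.1364] tooly deg 6.53 tilt [ 0.  0. -1.] F [-0.5  0.  -1.7] open 0.0277 q [-0.14 -0.04  1.99  0.    1.19 -0.25]
norm xyz [-0.0008 -0.0009  0.1448] dist 0.0434 yaw 0.001
```

View pics/held_e.png

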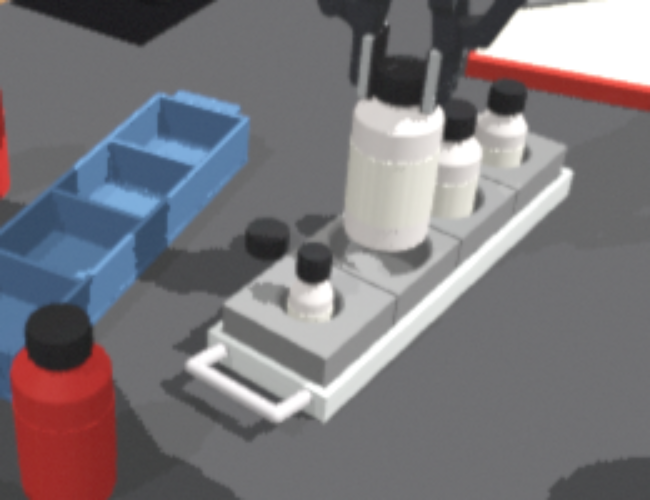

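It is centred over the widest well to within about 1 mm. Lowering.

Request:
jog_arm(
  steps=[
    {"x":0,"y":0.001,"z":0.04,"yaw":0,"hand":0},
    {"x":0,"y":0.001,"z":0.085,"yaw":0,"hand":0},
    {"x":0,"y":0.001,"z":0.115,"yaw":0,"hand":0},
    {"x":0,"y":0.001,"z":0.125,"yaw":0,"hand":0},
    {"x":0,"y":0.001,"z":0.128,"yaw":0,"hand":0},
  ],
)

```text
time: 25.0
tcp_pos: [0.4767, 0.0138, 0.097]
tcp_rot: [-2.091, -2.343, 0.001]
wrist_force: [-0.2, -0.4, -1.3]
opening: 0.0278
```

Request:
jog_arm(
  steps=[
    {"x":0,"y":0,"z":0.002,"yaw":0,"hand":0},
    {"x":0,"y":0,"z":0.004,"yaw":0,"hand":0},
    {"x":0,"y":0,"z":0.006,"yaw":0,"hand":0},
    {"x":0,"y":0,"z":0.008,"yaw":0,"hand":0},
    {"x":0,"y":0,"z":0.009,"yaw":0,"hand":0},
  ],
)

```text
time: 25.5
tcp_pos: [0.4774, 0.0137, 0.0954]
tcp_rot: [2.091, 2.344, 0.0]
wrist_force: [-0.4, -0.1, -1.8]
opening: 0.0278
```

Request:
jog_arm(
  steps=[
    {"x":0,"y":0,"z":0.002,"yaw":0,"hand":0},
    {"x":0,"y":0,"z":0.004,"yaw":0,"hand":0},
    {"x":0,"y":0,"z":0.005,"yaw":0,"hand":0},
    {"x":0,"y":0,"z":0.006,"yaw":0,"hand":0},
    {"x":0,"y":0,"z":0.006,"yaw":0,"hand":0},
  ],
)

```text
time: 26.0
tcp_pos: [0.4773, 0.0138, 0.0934]
tcp_rot: [-2.092, -2.344, 0.0]
wrist_force: [0.6, -0.3, -1.5]
opening: 0.0277
```

Request:
jog_arm(
  steps=[
    {"x":0,"y":0,"z":0.001,"yaw":0,"hand":0},
    {"x":0,"y":0,"z":0.002,"yaw":0,"hand":0},
    {"x":0,"y":0,"z":0.003,"yaw":0,"hand":0},
    {"x":0,"y":0,"z":0.004,"yaw":0,"hand":0},
    {"x":0,"y":0,"z":0.004,"yaw":0,"hand":0},
  ],
)

```text
time: 26.5
tcp_pos: [0.4776, 0.0137, 0.0932]
tcp_rot: [2.091, 2.344, -0.0]
wrist_force: [-3.8, -0.4, 8.0]
opening: 0.0277
```

Contact at 8 N, so it is seated. Releasing and lifting clear.

Request:
jog_arm(
  steps=[
    {"x":0,"y":0,"z":-0.002,"yaw":0,"hand":0},
    {"x":0,"y":0,"z":-0.002,"yaw":0,"hand":0.5},
    {"x":0,"y":0,"z":-0.002,"yaw":0,"hand":0.8},
    {"x":0,"y":0,"z":-0.002,"yaw":0,"hand":1},
    {"x":0,"y":0,"z":-0.002,"yaw":0,"hand":1},
  ],
)

```text
time: 27.0
tcp_pos: [0.4773, 0.0137, 0.0927]
tcp_rot: [2.092, 2.344, -0.0]
wrist_force: [-0.2, -0.3, 0.1]
opening: 0.0836
```

Request:
jog_arm(
  steps=[
    {"x":0,"y":0,"z":-0.05,"yaw":0,"hand":1},
    {"x":0,"y":0,"z":-0.2,"yaw":0,"hand":1},
    {"x":0,"y":0,"z":-0.35,"yaw":0,"hand":1},
    {"x":0,"y":0,"z":-0.45,"yaw":0,"hand":1},
    {"x":0,"y":0,"z":-0.45,"yaw":0,"hand":1},
  ],
)

```text
time: 27.5
tcp_pos: [0.4805, 0.0134, 0.2335]
tcp_rot: [2.086, 2.338, 0.009]
wrist_force: [0.5, 0.5, 0.1]
opening: 0.0852
```

Request:
jog_arm(
  steps=[
    {"x":-0.1,"y":0,"z":0,"yaw":0,"hand":1},
    {"x":-0.25,"y":0,"z":0,"yaw":0,"hand":1},
    {"x":-0.4,"y":0,"z":0,"yaw":0,"hand":1},
    {"x":-0.55,"y":0,"z":0,"yaw":0,"hand":1},
    {"x":-0.7,"y":0,"z":0,"yaw":0,"hand":1},
  ],
)

```text
time: 28.0
tcp_pos: [0.5007, -0.1964, 0.2266]
tcp_rot: [-2.091, -2.343, 0.0]
wrist_force: [0.5, -0.1, -0.0]
opening: 0.085
```

Request:
jog_arm(
  steps=[
    {"x":0,"y":0,"z":0,"yaw":0,"hand":1},
    {"x":0,"y":0,"z":0,"yaw":0,"hand":1},
    {"x":0,"y":0,"z":0,"yaw":0,"hand":1},
    {"x":0,"y":0,"z":0,"yaw":0,"hand":1},
    {"x":0,"y":0,"z":0,"yaw":0,"hand":1},
  ],
)

```text
time: 28.5
tcp_pos: [0.5012, -0.1936, 0.2278]
tcp_rot: [-2.09, -2.346, -0.0]
wrist_force: [-0.1, -0.4, 0.7]
opening: 0.0856
```

```bash
python3 look.py z; python3 go.py .47 .01 .2; python3 - <<'E'
from plant import *
import cv2
p=get_image("side"); cv2.imwrite("pics/side_end.png",p["color"][:,:,::-1])
E
```

```text
side tiny top 0.0713 c 484.5 83.4 r 9.5
side large top 0.1134 c 476.6 16.1 r 15.2
side medium top 0.0995 c 470.6 -53.5 r 13.5
side small top 0.0852 c 463.4 -123.6 r 11.4
top tiny top 0.0733 c 485.6 81.4 r 7.6
top large top 0.1156 c 478.5 13.9 r 13.2
top medium top 0.1011 c 472.5 -55.2 r 11.9
top small top 0.0875 c 465.1 -125.7 r 10.4
t 28.6 p [ 0.5013 -0.194   0.228 ] tooly deg 6.59 tilt [-2.e-04  3.e-04 -1.e+00] F [-0.2 -0.6 -0.4] open 0.0857 q [-0.52  0.01  1.76  0.    1.37 -0.63]
norm xyz [ 0.6875 -0.0256  0.0932] dist 0.2083 yaw 0.002
```

View pics/look_z.png

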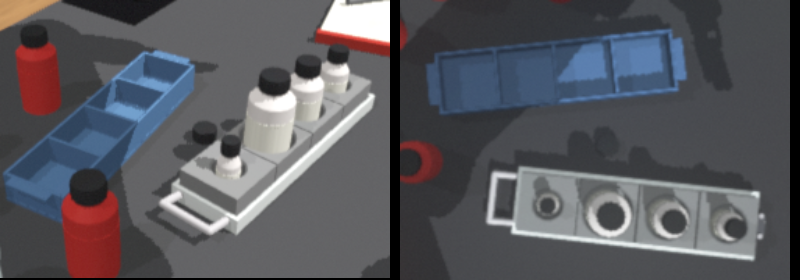

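View pics/side_end.png

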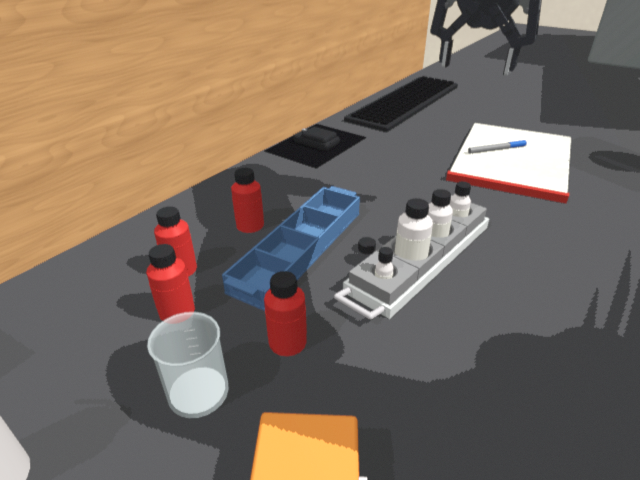

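All four bottles stand upright in their matching wells, at (385, 265), (413, 235), (441, 215) and (461, 200) in the side view. The rack is empty, the red bottles and the beaker haven't moved, and the arm is clear.

```bash
python3 -c "
from plant import hand_in
print(hand_in())"
```

```text
the job is handed in; nothing more can be done
None
```

All four bottles are in their matching adapters and the job is handed in at about 28.6 s of the 102 s allowed. I moved them in size order (tiny, small, medium, large), gripping each by its cap. Each was lowered until the wrist showed light floor contact (4–9 N), then released.

**Last checks:** both cameras show the bottles upright and within about 2 mm of their well centres. The rack is empty, the arm is clear, and the beaker and red look-alikes look unmoved. Cap-top heights, in mm:

| Bottle | Side camera | Top camera | Expected when seated |
|---|---|---|---|
| Tiny | 71 | 73 | 72 |
| Small | 85 | 87.5 | 86 |
| Medium | 99.5 | 101 | 100 |
| Large | 113 | 115.5 | 114 |

**What disagreed or was off:**
- **Cameras:** they differ from each other by 2–3 mm. I allowed for this using the arm's own reading of where it set the tiny bottle.
- **Small bottle:** its grip reading dropped from 23 to 20.5 mm while it was carried, and it slipped about 2 mm in the fingers. It stayed upright and seated normally. I gripped the last two harder (60 and 70 N).
- **Medium bottle:** closing the grip on it gave a brief 17 N at the wrist, with the fingertips probably pressing on its shoulder.

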